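Put the scanner probe from behind the bottles on its charger

TASK

The wireless scanner probe was left on the shelf behind the three bottles in the caddy. First stand all three bottles aside on the steel tray, then lay the probe flat in its charging cradle, down between the end cups (either way round), and only after that put every bottle back, upright, in the same caddy well it came from. Do not drop or tip over anything, and leave the tape roll on the tray and the steel bowl where they are.

Things in the scene. Friction and masses are not known exactly. Their poses are not given: they have to be found in the camera images.
- gel_mid (a point): White gel bottle, green label band, white pointed nozzle; round, 130 mm tall, straight barrel 50 mm across up to 96 mm above its foot, about 0.2 kg. The point is on its axis half-way up (65 mm above its foot); z runs up. Stands in one of the caddy's three front wells; which one varies.
- rub_mid (a point): Blue hand-rub bottle, white label band, blue round cap; round, 125 mm tall, straight barrel 52 mm across up to 92 mm above its foot, about 0.2 kg. The point is on its axis half-way up (62.5 mm above its foot); z runs up. Stands in another front well of the caddy.
- amber_mid (a point): Brown amber bottle, cream label band, black round cap; round, 115 mm tall, straight barrel 54 mm across up to 82 mm above its foot, about 0.22 kg. The point is on its axis half-way up (57.5 mm above its foot); z runs up. Stands in another front well of the caddy.
- probe_mid (a point): Wireless scanner probe lying flat on the caddy's rear shelf: 150 mm long, 30 mm thick, white handle 46 mm wide, grey head 56 mm wide, about 0.22 kg. The point is its centre, 15 mm above its underside, in the white handle: grip it there across the 46 mm. x runs along it to the head (which starts 27 mm from the point), z up. The bottles before it stand higher than a gripper reaching down to it.
- caddy: Fixed pale-blue caddy, 198 (x) by 228 mm (y); origin: centre of underside, on the worktop. Front (-x) half: three wells 70 x 70 mm inside, centred at x=-60, y=-75, 0, +75 mm; floor at height 4, walls 30, wall towards the shelf 24 mm high. Behind it (x=-20 to +95) a flat shelf at height 14 mm, rim 22 mm high; the probe lies on it along y.
- tray: Fixed stainless-steel tray, 330 (x) by 160 mm (y), floor at height 3 mm, rim 17 mm high. Origin: centre of its underside, on the worktop. Side area for the bottles, to the left or right of the caddy. The tape roll lies near its +x end; the rest, x from -155 to about +75 mm, is free.
- cradle: Fixed white charging cradle, plate 190 (x) by 100 mm (y), its top at height 10 mm. Origin: centre of its underside, on the worktop. The probe lies flat on the plate along its x axis, centre over centre: grey cups at both ends, 18 mm above the plate, leave 170 by 74 mm; the middle 110 mm of both long sides is open for fingers. Other side of the caddy from the tray.
- tape: Loose cream roll of tape, 60 mm diameter, 24 mm high, lying on the tray near its +x end; leave it there. Origin: centre of its underside.
- dish: Loose round steel bowl, 110 mm across, 45 mm high, behind the caddy; leave it there. Origin: centre of its underside.
Not all that is in view belongs to the job. Leave any yellow look-alike of the part that bears gel_mid alone.

How it is judged:
On the way, in this order (a step that is already met when the one before it is completed fails the run):
1. all three bottles stand upright on the steel tray, released (x of gel_mid in the frame of tray between -0.155 and 0.155 m and y of gel_mid in the frame of tray between -0.07 and 0.07 m and z of gel_mid in the frame of tray below 0.074 m and angle between each of gel_mid, rub_mid, amber_mid's own z axis and vertical below 0.08 rad and contact force between the fingers and gel below 0.1 N and linear speed of each of gel, rub, amber below 0.03 m/s and x of rub_mid in the frame of tray between -0.155 and 0.155 m and y of rub_mid in the frame of tray between -0.07 and 0.07 m and z of rub_mid in the frame of tray below 0.0715 m and contact force between the fingers and rub below 0.1 N and x of amber_mid in the frame of tray between -0.155 and 0.155 m and y of amber_mid in the frame of tray between -0.07 and 0.07 m and z of amber_mid in the frame of tray below 0.0665 m and contact force between the fingers and amber below 0.1 N), for 0.2 s.
2. the probe lies flat in the charging cradle, released, while the bottles still stand on the tray (all of step 1 and horizontal distance between probe_mid and cradle below 0.02 m and angle between the x axis of probe_mid and the x axis of cradle, either way round below 0.22 rad and z of probe_mid in the frame of cradle below 0.031 m and angle between probe_mid's own z axis and vertical below 0.1 rad and contact force between the fingers and probe below 0.1 N and linear speed of probe below 0.03 m/s), for 0.2 s.
At the end, for the whole second after the job is handed in: Each bottle stands upright (within 0.08 rad), released and at rest, within 20 mm of where it stood at the start (in its own well), and the probe lies flat in the cradle between the end cups, centre within 20 mm and long axis within 0.22 rad of the cradle's, either way round, released and at rest (horizontal distance between probe_mid and cradle below 0.02 m and angle between the x axis of probe_mid and the x axis of cradle, either way round below 0.22 rad and z of probe_mid in the frame of cradle below 0.031 m and angle between probe_mid's own z axis and vertical below 0.1 rad and contact force between the fingers and probe below 0.1 N and linear speed of probe below 0.03 m/s and distance of each of gel_mid, rub_mid, amber_mid from where it was at the start of the episode below 0.02 m and angle between each of gel_mid, rub_mid, amber_mid's own z axis and vertical below 0.08 rad and linear speed of each of gel, rub, amber below 0.02 m/s and contact force between the fingers and gel below 0.1 N and contact force between the fingers and rub below 0.1 N and contact force between the fingers and amber below 0.1 N); the robot touches nothing.
It fails at once if a bottle is tipped over (more than 0.7 rad) (angle between any of gel_mid, rub_mid, amber_mid's own z axis and vertical above 0.7 rad).
It fails at once if a bottle or the probe is dropped (falls freely by more than about 30 mm) ((contact force between the fingers and gel below 0.01 N and linear speed of gel above 0.75 m/s) or (contact force between the fingers and rub below 0.01 N and linear speed of rub above 0.75 m/s) or (contact force between the fingers and amber below 0.01 N and linear speed of amber above 0.75 m/s) or (contact force between the fingers and probe below 0.01 N and linear speed of probe above 0.75 m/s)).
It fails at once if the tape roll or the steel bowl is moved by more than 30 mm (distance of any of tape, dish from where it was at the start of the episode above 0.03 m).
It also fails if it takes over 144 s, if anything falls off the work surface, if the arm or the gripper's body presses on something with over 40 N, if the wrist force passes 120 N, or if a joint passes its speed limit or range.

ROBOT

A 6-joint arm with a two-finger parallel gripper is mounted at the origin on the work surface. World frame = base frame: x ahead of the robot, y to its left, z up, the work surface at z = 0. Lengths are in m, angles in rad, forces in N, time in s.
With the tool pointing down it reaches from about 0.325 to 1 m from the base axis. Payload 5.1 kg.
Tool frame: the origin (TCP) lies midway between the tips of the shut fingers; the grasp point (between the pads) lies 19 mm behind it; y points along the fingers, z is the direction in which the jaws open and shut, and the axes are right-handed (so a half turn about y gives the same grasp; the last joint's range is limited). The gripper opens to 85 mm and grips with 20 to 120 N. Pads are 22 mm wide; open, the fingers measure 114 mm over their backs; the gripper's body (76 mm by 85 mm) begins 54 mm behind the grasp point. The pads swing forward as they close: fully open they stand 13 mm farther back than shut.
Start: joints at [1.247, 0.124, 1.65, -0, 1.367, -0.083], TCP at [0.155, 0.631, 0.231] pointing down, gripper open.
Joint ranges: [-2.61, 2.61], [-1.02, 2.33], [0.03, 2.71], [-1.35, 4.49], [0.32, 2.68], [-2.91, 2.91]. Speed limits (rad/s): [2.57, 2.57, 3.14, 3.14, 3.14, 3.14].

INTERFACE

Orientations are given as a rotation vector (axis times angle).
In Python, from station import readout, viewer, job gives the robot as it stands.
- The arm moves only by the shell command python3 -m creep 'ROWS' [FORCE]. ROWS is JSON, a list of rows, each a list of 3 entries, a list of its own where there are three numbers: the finger opening in m, from 0 to 0.0854, then the shift along the world's x, y, z in m, then the turn about the world's z in rad. A call has 1 to 20 rows; each row is the pose to reach, as a shift and turn from the pose commanded when the call began; what a row does not reach only later rows make up. A row lasts 1/12 s, in which the tool goes at most 41.7 mm and 7.16 degrees, less where a joint would pass 70% of its speed; a pose out of reach is approached as far as the arm can. A call with a gripper value outside its range is refused whole. The fingers move at their own pace and stop on an object; FORCE is the grip in N (left out, the last holds). Time passes only in rows, so rows that repeat a pose let the fingers close. It gives the time, the measured TCP pose, the force and the opening at its end, in the units of the state.
- readout.get_obs(): the state, without advancing time (a new reading comes with each control period).
- viewer.get_image(name): name is "scene" or "side" or "wrist"; returns a dict with "pixels" (400x640x3 uint8, blue, green, red), "range_z" (400x640 float32, m along the optical axis (not along the pixel's ray), 0 where there is no reading), "intrinsics" (3x3 intrinsics, pixels), "world_from_camera" (4x4, takes a point from camera to world coordinates). Camera axes: x right, y down, z forward; pixel columns grow to the right and rows downward; lengths in m; the calibration is good to about 2 mm. A picture is of the moment at which its call begins.
- job.close_job(): hands the job in, once; it reports no verdict.
The state is a dict: "time": time; "q": joint angles; "qd": joint speeds; "tau": joint torques, N m; "tcp_pos": TCP position; "tool_rot": TCP orientation; "wrist_force": force on the tool from outside, world axes, zero at the start; "torque": the same for the moment, N m; "gripper_width": finger opening in m.
Only numpy, scipy, OpenCV 4.12 (cv2) and the standard library are available. Lean on these libraries where they do the work, as an engineer would, in place of code of your own. Each camera call takes 0.05 s, during which the arm holds its last target.

## Working session

There is one attempt and no reset: what is moved stays moved. The work goes in short steps, Python scripts to look and compute and a shell command to move; the robot and the scene stay as the last step left them, time stands still between calls to the robot, and variables do not carry over. Pictures are saved under pics/ and viewed, and the job is handed in when it is done.

```bash
mkdir -p pics; ls; cat > h.py <<'E'
import numpy as np, cv2
from station import readout, viewer, job
def cap(n):
    d=viewer.get_image(n); np.savez(f'/tmp/{n}.npz',**d); return d
def pt(d,u,v):
    K=d['intrinsics'];z=d['range_z'][int(v),int(u)]
    p=np.array([(u-K[0,2])/K[0,0]*z,(v-K[1,2])/K[1,1]*z,z,1]); return (d['world_from_camera']@p)[:3]
def cloud(d):
    K=d['intrinsics'];z=d['range_z'];v,u=np.mgrid[:400,:640]
    p=np.stack([(u-K[0,2])/K[0,0]*z,(v-K[1,2])/K[1,1]*z,z,np.ones_like(z)],-1)
    return (p@d['world_from_camera'].T)[...,:3]
def obs():
    o=readout.get_obs()
    for k in ('time','q','tcp_pos','tool_rot','wrist_force','gripper_width'): print(k,np.round(o[k],4))
E
python3 - <<'E'
from h import *
obs()
for n in('scene','side','wrist'):
    d=cap(n); cv2.imwrite(f'pics/{n}0.png',d['pixels']); print(n,np.round(d['world_from_camera'],3).tolist(), d['intrinsics'][0])
E
```

```text
pics
time 0.0
q [ 1.2474  0.1245  1.6517  0.      1.3674 -0.0826]
tcp_pos [0.1548 0.6307 0.23  ]
tool_rot [-1.5646  0.1894 -0.1887]
wrist_force [-0.1721 -0.4565  0.0326]
gripper_width 0.0852
scene [[-0.789, 0.469, -0.396, 0.964], [0.614, 0.602, -0.511, 0.495], [-0.001, -0.647, -0.763, 0.798], [0.0, 0.0, 0.0, 1.0]] [421.46908416   0.         328.98453483]
side [[0.99, -0.101, 0.099, 0.514], [-0.141, -0.672, 0.727, -0.659], [-0.008, -0.734, -0.679, 0.725], [0.0, 0.0, 0.0, 1.0]] [409.55212064   0.         315.93450993]
wrist [[0.238, 0.924, 0.299, 0.08], [0.971, -0.226, -0.076, 0.65], [-0.002, 0.308, -0.951, 0.373], [0.0, 0.0, 0.0, 1.0]] [326.65259394   0.         313.00504212]
```

View pics/scene0.png

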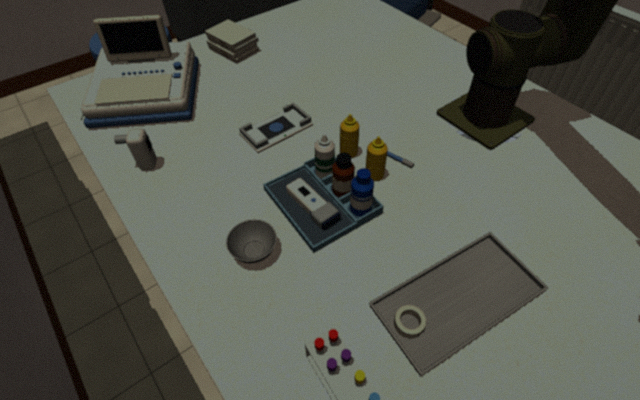

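View pics/side0.png

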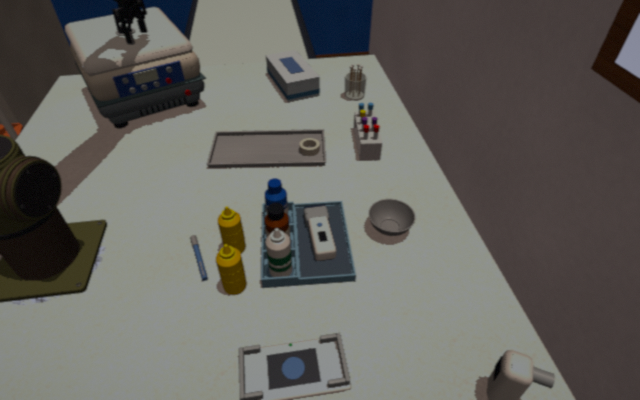

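View pics/wrist0.png

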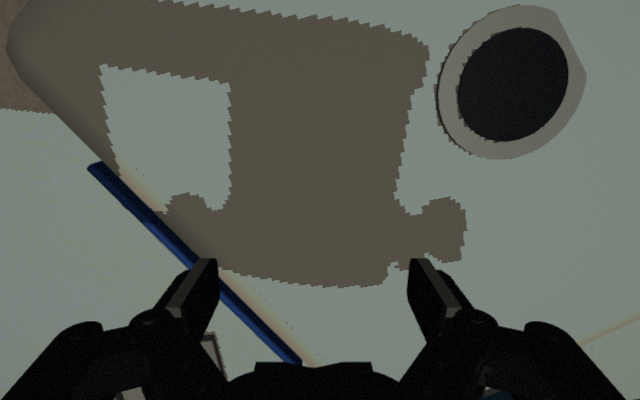

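The scene view shows the caddy at about (325,205). Its bottles are white gel (325,150), amber (343,175) and blue (362,190), with the probe at (313,200). The tray with the tape is at (460,300), the cradle at (275,127) and the bowl at (252,242). Two yellow look-alikes stand at (349,137) and (376,158). The wrist view shows only the table, a pen and the fingers.

Next I measure positions from the depth images.

```bash
python3 - <<'E'
from h import *
S={n:dict(np.load(f'/tmp/{n}.npz')) for n in('scene','side')}
for n in S:
    d=S[n]; c=cloud(d); h=cv2.cvtColor(d['pixels'],cv2.COLOR_BGR2HSV)
    print(n)
    # rail of bottles: cloud points, table heights
    if n=='scene': pts=dict(gel=(325,138),amber=(344,158),rub=(363,175),y1=(349,120),y2=(377,142),probe=(305,190),tape=(410,308),dish=(252,245),shelf=(295,205),traytl=(490,237),trayr=(545,287),trayb=(420,368),trayl=(372,302),cradle=(277,127))
    else: pts=dict(gel=(278,232),amber=(276,210),rub=(276,184),y1=(232,210),y2=(230,248),probe=(320,235),tape=(310,141),dish=(391,215),shelf=(340,250),traytl=(214,135),trayr=(324,133),trayb=(210,165),trayl=(325,164),cradle=(293,368))
    for k,(u,v) in pts.items(): print(k,np.round(c[v,u],3),h[v,u])
    # clusters above table z>0.05
    x=c[...,0];y=c[...,1];z=c[...,2]
    m=((z>0.045)&(z<0.15)&(x>0.25)&(x<0.8)&(abs(y)<0.35)&(d['range_z']>0)).astype(np.uint8)
    k,l,s,ce=cv2.connectedComponentsWithStats(m)
    for i in range(1,k):
        if s[i,4]>30: print(s[i],np.round(np.r_[c[l==i].min(0),c[l==i].max(0)],3))
for n,b in(('scene',(230,90,440,270)),('side',(180,160,440,400))):
    im=S[n]['pixels'][b[1]:b[3],b[0]:b[2]]; im=cv2.convertScaleAbs(im,alpha=1.6)
    cv2.imwrite(f'pics/crop_{n}.png',cv2.resize(im,None,fx=3,fy=3 if n=='scene' else 2.4))
E
```

```text
scene
gel [ 0.514 -0.101  0.126] [26 50 72]
amber [ 0.515 -0.029  0.117] [120 109   7]
rub [0.522 0.045 0.126] [110 205  71]
y1 [ 0.42  -0.125  0.117] [ 22 245  74]
y2 [ 0.421 -0.02   0.119] [ 21 221  82]
probe [ 0.605 -0.061  0.04 ] [ 90 142   9]
tape [0.615 0.303 0.024] [ 36  47 115]
dish [ 0.778 -0.029  0.002] [23 28 82]
shelf [ 0.639 -0.058  0.012] [96 34 37]
traytl [0.343 0.288 0.008] [ 0 36 28]
trayr [0.359 0.438 0.015] [17 47 76]
trayb [0.674 0.393 0.   ] [20 40 76]
trayl [0.662 0.245 0.014] [32 43 77]
cradle [ 0.515 -0.325  0.009] [104 123  79]
[339 114  20  33 500] [ 0.394 -0.153  0.045  0.442 -0.103  0.129]
[ 314  134   60   73 1870] [ 0.492 -0.128  0.045  0.546  0.068  0.132]
[365 137  22  33 541] [ 0.395 -0.048  0.045  0.441  0.001  0.129]
[318 327  43  56 838] [0.768 0.248 0.054 0.8   0.35  0.101]
side
gel [ 0.513 -0.111  0.13 ] [ 12  43 100]
amber [ 0.513 -0.039  0.12 ] [120  26  20]
rub [0.519 0.035 0.128] [108 237  97]
y1 [ 0.421 -0.02   0.114] [ 27 205 142]
y2 [ 0.417 -0.124  0.113] [ 26 255 125]
probe [ 0.604 -0.057  0.046] [150  27  19]
tape [0.633 0.336 0.022] [14 61 63]
dish [0.79  0.012 0.012] [ 9 27 96]
shelf [ 0.645 -0.082  0.017] [108  48  64]
traytl [0.348 0.421 0.016] [ 30  19 124]
trayr [0.686 0.402 0.001] [ 30  20 130]
trayb [0.342 0.281 0.01 ] [15 29 52]
trayl [ 0.665  0.25  -0.001] [ 38   9 115]
cradle [ 0.515 -0.33   0.011] [108 106 111]
[357 111  17  37 360] [0.763 0.245 0.045 0.8   0.35  0.103]
[ 264  178   27   90 1943] [ 0.484 -0.134  0.045  0.54   0.057  0.136]
[217 206  27  38 711] [ 0.385 -0.053  0.045  0.435 -0.013  0.131]
[315 215  13  32 123] [ 0.592 -0.087  0.045  0.62   0.005  0.048]
[215 244  29  39 840] [ 0.386 -0.158  0.045  0.435 -0.113  0.132]
```

```bash
python3 -c "
import cv2
for n in('scene','side'):
    im=cv2.imread(f'pics/crop_{n}.png');print(im.shape)"
```

```text
(540, 630, 3)
(576, 780, 3)
```

View pics/crop_scene.png

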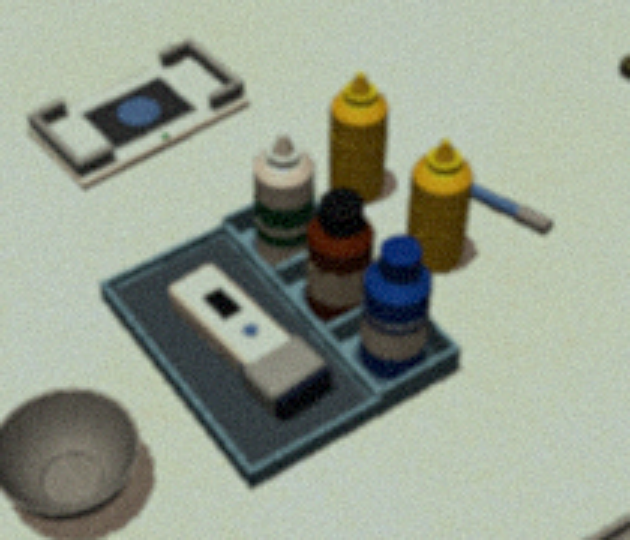

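View pics/crop_side.png

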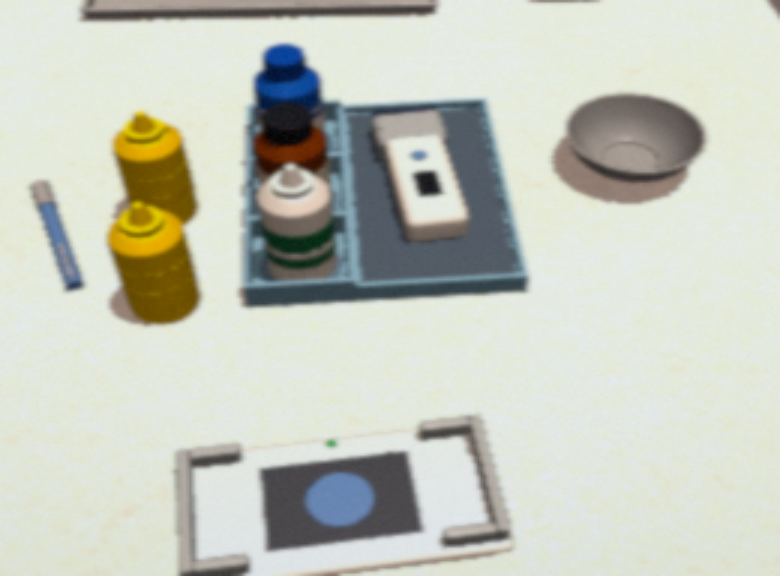

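The crops confirm the choice. The white bottle with the green band is the gel, next to amber and blue, and the two all-yellow ones stand outside the caddy. Now I fit the axes and fixture frames.

```bash
cat > fit.py <<'E'
from h import *
from scipy.optimize import least_squares
def both():
    return {n:dict(np.load(f'/tmp/{n}.npz')) for n in('scene','side')}
def circ(S,c0,R,zlo,zhi,rad=.04):
    out=[]
    for n in S:
        c=cloud(S[n]); m=(S[n]['range_z']>0)&(c[...,2]>zlo)&(c[...,2]<zhi)&(np.hypot(c[...,0]-c0[0],c[...,1]-c0[1])<rad)
        P=c[m]
        f=lambda a:np.hypot(P[:,0]-a[0],P[:,1]-a[1])-R
        # views only see near side; robust
        r=least_squares(f,c0,loss='soft_l1',f_scale=.003)
        out.append(np.r_[r.x,len(P)])
    return np.round(out,4)
def rect(P):
    (c,s,a)=cv2.minAreaRect((P[:,:2]*1000).astype(np.float32)); return np.round(c,1),np.round(s,1),round(a,2)
E
python3 - <<'E'
from fit import *
S=both()
for k,c0,R,zh in(('gel',(.515,-.107),.025,.095),('amber',(.516,-.033),.027,.083),('rub',(.52,.042),.026,.093),('y1',(.415,-.13),.025,.095),('y2',(.415,-.025),.025,.095)):
    print(k,circ(S,c0,R,.045,zh).tolist())
for k,c0,R in(('tape',(.62,.32),.03),):
    print(k,circ(S,c0,R,.01,.022,.05).tolist())
for n in S:
    c=cloud(S[n]);d=S[n];h=cv2.cvtColor(d['pixels'],cv2.COLOR_BGR2HSV);x,y,z=c[...,0],c[...,1],c[...,2]
    ok=d['range_z']>0
    print(n)
    m=ok&(z>.034)&(z<.054)&(x>.565)&(x<.68)&(y>-.16)&(y<.09); P=c[m]; print('probe',rect(P),len(P),P[:,2].mean(),'ax',np.round(P.min(0),3),np.round(P.max(0),3))
    lab=ok&(abs(z-.01)<.012)&(x>.4)&(x<.64)&(y<-.25)&(y>-.42)
    m=lab&(z>.004); m=cv2.morphologyEx(m.astype(np.uint8),cv2.MORPH_OPEN,np.ones((3,3)))>0
    print('cradle',rect(c[m]))
    m=ok&(z>.02)&(z<.034)&(x>.4)&(x<.64)&(y<-.25)&(y>-.42); print('cups',rect(c[m]),m.sum())
    m=ok&(z>.008)&(z<.02)&(x>.3)&(x<.72)&(y>.22)&(y<.47); m=cv2.morphologyEx(m.astype(np.uint8),cv2.MORPH_OPEN,np.ones((2,2)))>0; print('tray',rect(c[m]))
    m=ok&(z>.008)&(z<.034)&(x>.45)&(x<.71)&(y>-.19)&(y<.13);m=cv2.morphologyEx(m.astype(np.uint8),cv2.MORPH_OPEN,np.ones((3,3)))>0; print('caddy',rect(c[m]))
    m=ok&(z>.03)&(z<.06)&(x>.69)&(x<.85)&(y>-.1)&(y<.12); print('dish',rect(c[m]))
    m=ok&(abs(z)<.02)&(x>.3)&(x<.4)&(abs(y)<.2); print('tablez',z[m].mean())
E
```

```text
gel [[0.5134, -0.1073, 288.0], [0.509, -0.1071, 384.0]]
amber [[0.5153, -0.0316, 238.0], [0.5107, -0.0307, 138.0]]
rub [[0.5185, 0.0402, 311.0], [0.514, 0.0407, 130.0]]
y1 [[0.4145, -0.1306, 298.0], [0.4099, -0.1302, 421.0]]
y2 [[0.4142, -0.0255, 317.0], [0.4098, -0.0252, 372.0]]
tape [[0.6353, 0.3215, 144.0], [0.6267, 0.3155, 111.0]]
scene
probe (array([613.3, -28.4]), array([ 54.7, 150.7]), 2.46) 1061 0.04070117557804409 ax [ 0.583 -0.104  0.034] [0.639 0.047 0.045]
cradle (array([ 520.8, -327.7]), array([186.3, 102.1]), 0.07)
cups (array([ 519.4, -327.4]), array([187.2,  94.9]), 0.91) 274
tray (array([653.5, 355.7]), array([642.4, 225.6]), 4.72)
caddy (array([576.9, -36.9]), array([231.5, 199.7]), 87.14)
dish (array([782.7, -16.8]), array([106.4, 108.8]), 3.41)
tablez -0.0023088258487199264
side
probe (array([606.7, -30.4]), array([ 55.9, 152.5]), 2.35) 1089 0.04339034698196427 ax [ 0.576 -0.106  0.034] [0.633 0.046 0.048]
cradle (array([ 518.5, -329.1]), array([180. , 100.9]), 0.53)
cups (array([ 513.8, -329.2]), array([186.1,  91.8]), 0.76) 930
tray (array([ 455.8, -104.9]), array([1085.3,  335.7]), 83.0)
caddy (array([571.4, -36.8]), array([233.5, 198.3]), 86.85)
dish (array([777.7, -17.1]), array([107.1, 109.3]), 1.05)
tablez 0.001214465602807421
```

```bash
python3 - <<'E'
from fit import *
from scipy.spatial.transform import Rotation as R
o=readout.get_obs(); M=R.from_rotvec(o['tool_rot']).as_matrix(); print(np.round(M,3)); print('jaw yaw deg',np.degrees(np.arctan2(M[1,2],M[0,2])))
S=both()
for n in S:
    d=S[n];K=d['intrinsics'];T=d['world_from_camera'];c=cloud(d);z=c[...,2]
    h=cv2.cvtColor(d['pixels'],cv2.COLOR_BGR2HSV)
    v,u=np.mgrid[:400,:640]; r=np.stack([(u-K[0,2])/K[0,0],(v-K[1,2])/K[1,1],np.ones_like(u,float)],-1)@T[:3,:3].T
    s=(.012-T[2,3])/r[...,2]; P=T[:3,3]+r*s[...,None]
    reg=(P[...,0]>.3)&(P[...,0]<.72)&(P[...,1]>.2)&(P[...,1]<.47)&(s>0)
    g=d['pixels'].max(-1); t=np.median(g[reg]); print(n,np.percentile(g[reg],[5,25,50,75,95]))
    thr,_=cv2.threshold(g[reg].reshape(-1,1),0,255,cv2.THRESH_OTSU)
    m=(reg&(g<thr)).astype(np.uint8); m=cv2.morphologyEx(m,cv2.MORPH_OPEN,np.ones((3,3)))
    k,l,st,ce=cv2.connectedComponentsWithStats(m); i=1+st[1:,4].argmax(); print('tray',rect(P[l==i]),st[i])
    # tape: ring top at z .024, pixel mask warm/bright inside tray
    s=(.024-T[2,3])/r[...,2]; Q=T[:3,3]+r*s[...,None]
    rr=(abs(Q[...,0]-.63)<.06)&(abs(Q[...,1]-.32)<.05)&(g>thr); mm=cv2.morphologyEx(rr.astype(np.uint8),cv2.MORPH_OPEN,np.ones((2,2)))
    k,l,st,ce=cv2.connectedComponentsWithStats(mm)
    for i in range(1,k):
        if st[i,4]>60: print('tape?',rect(Q[l==i]),st[i])
E
```

```text
[[ 0.971 -0.001  0.239]
 [-0.239 -0.002  0.971]
 [-0.    -1.    -0.002]]
jaw yaw deg 76.20050614966677
scene [ 67.  81. 102. 123. 126.]
tray (array([511.3, 342.4]), array([169.7, 341.3]), 83.2) [  369   233   179   144 12142]
tape? (array([629.7, 321.9]), array([57.3, 55.7]), 46.15) [397 306  30  29 330]
tape? (array([686.6, 307.2]), array([68.9, 10.5]), 84.67) [373 316  25  31 147]
side [ 52. 105. 110. 146. 147.]
tray (array([507.1, 336.5]), array([185.4, 336.4]), 83.33) [ 207  129  119   40 4059]
tape? (array([686.1, 314.2]), array([96.1, 20. ]), 83.29) [325 134   9  20 112]
tape? (array([630.9, 319.2]), array([50. , 58.8]), 81.28) [300 139  21  11  90]
```

Measured positions in metres:

| Thing | Position | Yaw |
|---|---|---|
| rub | (.516, .0405) | – |
| amber | (.513, -.031) | – |
| gel | (.511, -.107) | – |
| caddy | (.574, -.037) | about -2.5° |
| probe | (.610, -.029) | about 92.4° |
| cradle | (.517, -.328) | about 0.6° |
| tray | (.510, .340) | about -6.6° |

Sizes and heights agree with the description. I grip the bottles with the jaws along x, and start by moving above the blue bottle.

```bash
python3 -m creep '[[0.085,[0.361,-0.590,0],-1.365],[0.085,[0.361,-0.590,0],-1.365],[0.085,[0.361,-0.590,0],-1.365],[0.085,[0.361,-0.590,0],-1.365],[0.085,[0.361,-0.590,0],-1.365],[0.085,[0.361,-0.590,0],-1.365],[0.085,[0.361,-0.590,0],-1.365],[0.085,[0.361,-0.590,0],-1.365],[0.085,[0.361,-0.590,0],-1.365],[0.085,[0.361,-0.590,0],-1.365],[0.085,[0.361,-0.590,0],-1.365],[0.085,[0.361,-0.590,0],-1.365],[0.085,[0.361,-0.590,0],-1.365],[0.085,[0.361,-0.590,0],-1.365],[0.085,[0.361,-0.590,0],-1.365],[0.085,[0.361,-0.590,0],-1.365],[0.085,[0.361,-0.590,0],-1.365],[0.085,[0.361,-0.590,0],-1.365],[0.085,[0.361,-0.590,0],-1.365],[0.085,[0.361,-0.590,0],-1.365]]' 40
python3 - <<'E'
from h import *
obs(); d=cap('wrist'); cv2.imwrite('pics/w1.png',d['pixels']); 
d=cap('side'); cv2.imwrite('pics/s1.png',d['pixels'])
E
```

```text
time: 1.82
tcp_pos: [0.5156, 0.0416, 0.2309]
tool_rot: [-1.193, 1.236, -1.234]
wrist_force: [-0.2, 1.0, 0.6]
gripper_width: 0.0851
time 1.8167
q [-2.3600e-02 -1.7330e-01  1.9425e+00  4.0000e-04  1.3734e+00  1.1500e-02]
tcp_pos [0.5156 0.0416 0.2309]
tool_rot [-1.1928  1.236  -1.2342]
wrist_force [-0.1967  1.0465  0.6098]
gripper_width 0.0851
```

View pics/w1.png

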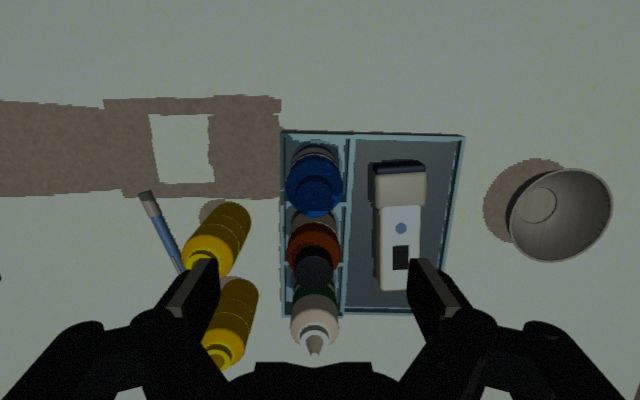

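View pics/s1.png

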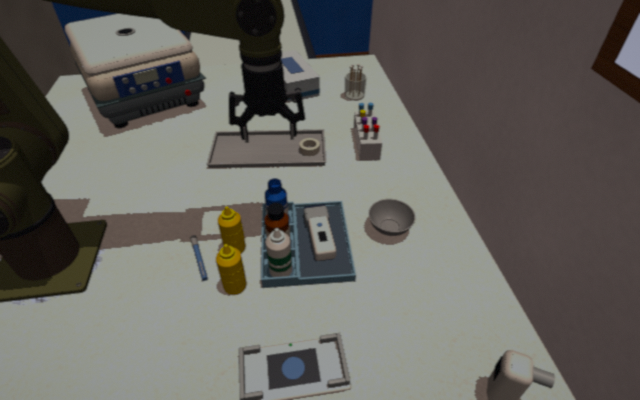

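```bash
python3 - <<'E'
from fit import *
for n in('side','wrist'):
    d=dict(np.load(f'/tmp/{n}.npz')); T=np.linalg.inv(d['world_from_camera'])
    print(n,np.round(d['world_from_camera'],3).tolist())
    for p in((.516,.042,.231),(.516,.0405,.129),(.516,.0405,.065)):
        q=d['intrinsics']@(T@np.r_[p,1])[:3]; print(p,np.round(q[:2]/q[2]))
d=dict(np.load('/tmp/wrist.npz'));c=cloud(d)
for k,(u,v) in dict(rubcap=(316,195),amb=(315,265),gel=(315,345),probe=(402,225),bowl=(560,215)).items(): print(k,np.round(c[v,u],3))
S={'wrist':d}
for k,c0,R,zh in(('gel',(.511,-.107),.025,.095),('amber',(.513,-.031),.027,.083),('rub',(.516,.0405),.026,.093)): print(k,circ(S,c0,R,.045,zh).tolist())
E
```

```text
side [[0.99, -0.101, 0.099, 0.514], [-0.141, -0.672, 0.727, -0.659], [-0.008, -0.734, -0.679, 0.725], [0.0, 0.0, 0.0, 1.0]]
(0.516, 0.042, 0.231) [271. 144.]
(0.516, 0.0405, 0.129) [274. 182.]
(0.516, 0.0405, 0.065) [277. 203.]
wrist [[0.999, -0.033, -0.011, 0.52], [-0.035, -0.951, -0.308, 0.121], [-0.001, 0.308, -0.951, 0.374], [0.0, 0.0, 0.0, 1.0]]
(0.516, 0.042, 0.231) [311. 261.]
(0.516, 0.0405, 0.129) [312. 199.]
(0.516, 0.0405, 0.065) [312. 178.]
rubcap [0.519 0.044 0.13 ]
amb [ 0.516 -0.024  0.12 ]
gel [ 0.514 -0.103  0.127]
probe [ 0.611 -0.02   0.045]
bowl [ 0.808 -0.029  0.01 ]
gel [[0.5134, -0.1081, 944.0]]
amber [[0.5151, -0.0322, 660.0]]
rub [[0.5183, 0.0396, 447.0]]
```

The wrist view agrees: blue cap at (316,195) under the jaws, with amber and gel behind it. All three fits agree to about 2-4 mm, so I descend on the blue bottle and close.

```bash
python3 -m creep '[[0.085,[0.001,-0.001,-0.03],0],[0.085,[0.001,-0.001,-0.06],0],[0.085,[0.001,-0.001,-0.08],0],[0.085,[0.001,-0.001,-0.10],0],[0.085,[0.001,-0.001,-0.12],0],[0.085,[0.001,-0.001,-0.135],0],[0.085,[0.001,-0.001,-0.15],0],[0.085,[0.001,-0.001,-0.16],0],[0.085,[0.001,-0.001,-0.168],0],[0.085,[0.001,-0.001,-0.168],0],[0.04,[0.001,-0.001,-0.168],0],[0.04,[0.001,-0.001,-0.168],0],[0.04,[0.001,-0.001,-0.168],0],[0.04,[0.001,-0.001,-0.168],0],[0.04,[0.001,-0.001,-0.168],0],[0.04,[0.001,-0.001,-0.168],0],[0.04,[0.001,-0.001,-0.168],0],[0.04,[0.001,-0.001,-0.168],0]]' 40
```

```text
time: 3.42
tcp_pos: [0.5178, 0.0402, 0.0648]
tool_rot: [-1.191, 1.234, -1.236]
wrist_force: [-2.5, -0.4, 6.1]
gripper_width: 0.051
```

```bash
python3 -m creep '[[0.04,[0,0,0.01],0],[0.04,[0,0,0.025],0],[0.04,[0,0,0.045],0],[0.04,[0,0,0.065],0],[0.04,[0,0,0.08],0],[0.04,[0,0,0.08],0],[0.04,[0,0,0.08],0]]' 40
python3 - <<'E'
from h import *
obs()
d=cap('side'); cv2.imwrite('pics/s2.png',d['pixels'][100:300,150:470])
E
```

```text
time: 4.0
tcp_pos: [0.5176, 0.0401, 0.1442]
tool_rot: [-1.191, 1.233, -1.236]
wrist_force: [-0.5, 0.0, -2.2]
gripper_width: 0.051
time 4.0
q [-2.6000e-02 -9.7400e-02  2.0248e+00 -1.0000e-04  1.2119e+00  9.1000e-03]
tcp_pos [0.5176 0.0401 0.1442]
tool_rot [-1.1908  1.2333 -1.2361]
wrist_force [-0.5189  0.0221 -2.1896]
gripper_width 0.051
```

View pics/s2.png

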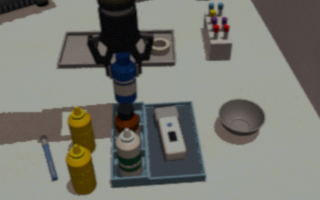

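The blue bottle hangs upright in the gripper (125,80 in the crop) and the wrist reads about 2 N. I carry it to the tray's far front corner.

```bash
python3 -m creep '[[0.04,[-0.004,0.012,0],0],[0.04,[-0.011,0.036,0],0],[0.04,[-0.020,0.066,0],0],[0.04,[-0.029,0.096,0],0],[0.04,[-0.038,0.127,0],0],[0.04,[-0.047,0.158,0],0],[0.04,[-0.056,0.189,0],0],[0.04,[-0.065,0.220,0],0],[0.04,[-0.074,0.250,0],0],[0.04,[-0.083,0.280,0],0],[0.04,[-0.092,0.310,0],0],[0.04,[-0.098,0.332,0],0],[0.04,[-0.102,0.345,0],0],[0.04,[-0.103,0.349,0],0],[0.04,[-0.103,0.349,0],0],[0.04,[-0.103,0.349,-0.01],0],[0.04,[-0.103,0.349,-0.025],0],[0.04,[-0.103,0.349,-0.04],0],[0.04,[-0.103,0.349,-0.055],0],[0.04,[-0.103,0.349,-0.065],0]]' 40
python3 - <<'E'
from h import *
d=cap('scene'); cv2.imwrite('pics/c3.png',cv2.resize(d['pixels'][120:400,220:620],None,fx=2,fy=2))
E
```

```text
time: 5.72
tcp_pos: [0.4136, 0.387, 0.0757]
tool_rot: [-1.195, 1.237, -1.237]
wrist_force: [-0.7, -0.2, -2.3]
gripper_width: 0.0513
```

View pics/c3.png

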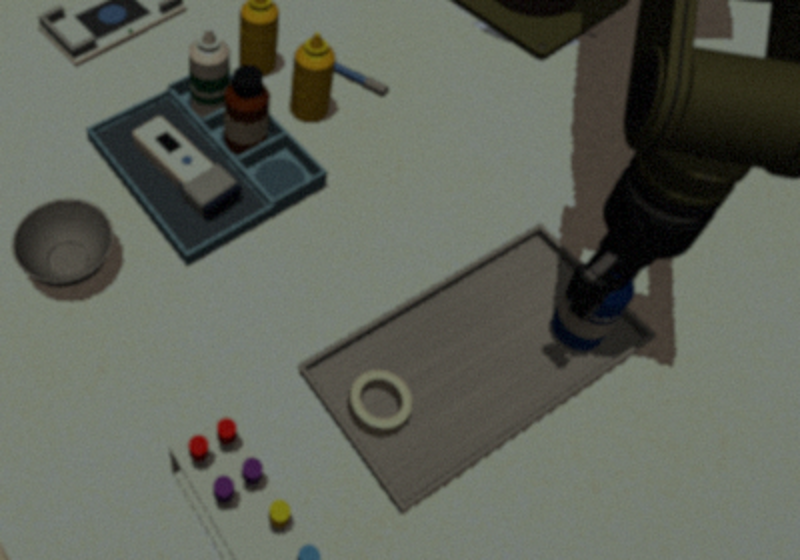

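The bottle is inside the rim at the tray's near far-corner (585,330), hovering about 12 mm up. I lower, release and retreat.

```bash
python3 -m creep '[[0.04,[0,0,-0.005],0],[0.04,[0,0,-0.010],0],[0.04,[0,0,-0.010],0],[0.04,[0,0,-0.010],0]]' 40
```

```text
time: 6.1
tcp_pos: [0.4144, 0.3893, 0.0687]
tool_rot: [-1.192, 1.235, -1.235]
wrist_force: [0.9, -0.9, -1.3]
gripper_width: 0.0508
```

```bash
python3 -m creep '[[0.04,[0,0,-0.002],0],[0.04,[0,0,-0.003],0],[0.04,[0,0,-0.004],0],[0.04,[0,0,-0.004],0]]' 40
```

```text
time: 6.43
tcp_pos: [0.414, 0.3893, 0.0643]
tool_rot: [-1.192, 1.235, -1.235]
wrist_force: [0.2, -1.1, -1.6]
gripper_width: 0.0508
```

```bash
python3 -m creep '[[0.04,[0,0,-0.001],0],[0.04,[0,0,-0.001],0],[0.06,[0,0,-0.001],0],[0.07,[0,0,-0.001],0],[0.085,[0,0,-0.001],0],[0.085,[0,0,-0.001],0],[0.085,[0,0,-0.001],0],[0.085,[0,0,-0.001],0],[0.085,[0,0,0.015],0],[0.085,[0,0,0.04],0],[0.085,[0,0,0.07],0],[0.085,[0,0,0.10],0],[0.085,[0,0,0.13],0],[0.085,[0,0,0.14],0]]' 40
python3 - <<'E'
from fit import *
d=cap('wrist'); cv2.imwrite('pics/w4.png',d['pixels']);obs()
S={n:cap(n) for n in('scene','side')}
print(circ(S,(.414,.389),.026,.045,.088))
E
```

```text
time: 7.6
tcp_pos: [0.4159, 0.3907, 0.2101]
tool_rot: [-1.184, 1.232, -1.234]
wrist_force: [0.9, 0.5, 0.8]
gripper_width: 0.0854
time 7.65
q [ 0.6601 -0.0415  1.8565  0.      1.3172  0.6951]
tcp_pos [0.4162 0.3909 0.2104]
tool_rot [-1.1827  1.2323 -1.234 ]
wrist_force [1.2331 0.5162 2.3261]
gripper_width 0.0851
[[  0.4148   0.3897 385.    ]
 [  0.4096   0.3898 232.    ]]
```

View pics/w4.png

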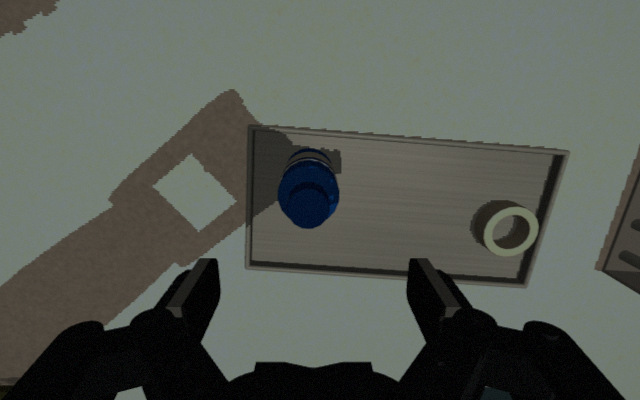

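The blue bottle stands on the tray at (308,190) in the wrist view, inside the rim and clear of the tape at (510,230). Amber is next.

```bash
python3 -m creep '[[0.085,[0.005,-0.02,0.01],0],[0.085,[0.014,-0.06,0.015],0],[0.085,[0.023,-0.10,0.015],0],[0.085,[0.033,-0.14,0.015],0],[0.085,[0.042,-0.18,0.015],0],[0.085,[0.051,-0.22,0.015],0],[0.085,[0.061,-0.26,0.015],0],[0.085,[0.07,-0.30,0.015],0],[0.085,[0.079,-0.34,0.015],0],[0.085,[0.088,-0.38,0.015],0],[0.085,[0.095,-0.41,0.015],0],[0.085,[0.098,-0.421,0.015],0],[0.085,[0.098,-0.421,0.015],0],[0.085,[0.098,-0.421,0.015],0],[0.085,[0.098,-0.421,0.015],0],[0.085,[0.098,-0.421,0.015],0]]' 40
python3 - <<'E'
from fit import *
obs();d=cap('wrist'); cv2.imwrite('pics/w5.png',d['pixels'])
print(circ({'w':d},(.513,-.031),.027,.045,.083))
E
```

```text
time: 9.08
tcp_pos: [0.5115, -0.0303, 0.2186]
tool_rot: [-1.194, 1.235, -1.232]
wrist_force: [0.6, -1.0, 0.2]
gripper_width: 0.0851
time 9.0833
q [-1.6410e-01 -1.7620e-01  1.9659e+00  4.0000e-04  1.3532e+00 -1.3120e-01]
tcp_pos [ 0.5115 -0.0303  0.2186]
tool_rot [-1.1939  1.2346 -1.2325]
wrist_force [ 0.6208 -0.9717  0.152 ]
gripper_width 0.0851
[[ 5.15e-01 -3.22e-02  3.82e+02]]
```

View pics/w5.png

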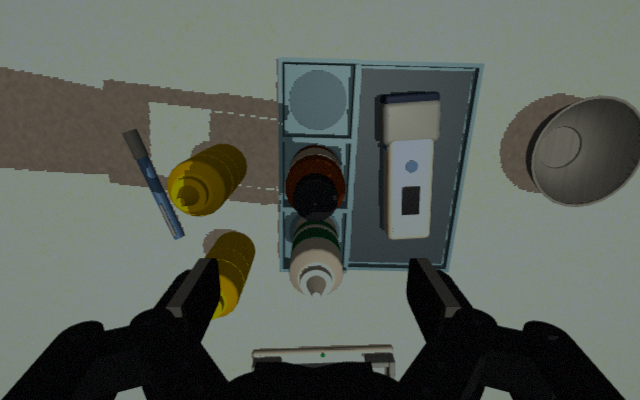

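The amber bottle is under the jaws, its cap at (317,195). The left finger clears the yellow look-alike at (205,180) by about 20 mm. I descend and grip.

```bash
python3 -m creep '[[0.085,[0.002,-0.001,-0.03],0],[0.085,[0.002,-0.001,-0.06],0],[0.085,[0.002,-0.001,-0.08],0],[0.085,[0.002,-0.001,-0.10],0],[0.085,[0.002,-0.001,-0.12],0],[0.085,[0.002,-0.001,-0.135],0],[0.085,[0.002,-0.001,-0.15],0],[0.085,[0.002,-0.001,-0.16],0],[0.085,[0.002,-0.001,-0.167],0],[0.085,[0.002,-0.001,-0.167],0],[0.04,[0.002,-0.001,-0.167],0],[0.04,[0.002,-0.001,-0.167],0],[0.04,[0.002,-0.001,-0.167],0],[0.04,[0.002,-0.001,-0.167],0],[0.04,[0.002,-0.001,-0.167],0],[0.04,[0.002,-0.001,-0.167],0],[0.04,[0.002,-0.001,-0.167],0],[0.04,[0.002,-0.001,-0.167],0]]' 40
```

```text
time: 10.63
tcp_pos: [0.5147, -0.0329, 0.0538]
tool_rot: [-1.192, 1.234, -1.236]
wrist_force: [-2.8, 1.3, 7.0]
gripper_width: 0.0526
```

```bash
python3 -m creep '[[0.04,[0,0,0.01],0],[0.04,[0,0,0.025],0],[0.04,[0,0,0.045],0],[0.04,[0,0,0.065],0],[0.04,[0,0,0.08],0],[0.04,[0,0,0.08],0],[0.04,[0,0,0.08],0]]' 40
python3 - <<'E'
from h import *
obs()
d=cap('side'); cv2.imwrite('pics/s6.png',cv2.resize(d['pixels'][100:300,150:470],None,fx=2,fy=2))
E
```

```text
time: 11.22
tcp_pos: [0.5145, -0.0329, 0.1331]
tool_rot: [-1.191, 1.233, -1.236]
wrist_force: [-0.1, 0.3, -3.8]
gripper_width: 0.0527
time 11.2167
q [-0.168  -0.0937  2.0413 -0.      1.1918 -0.1329]
tcp_pos [ 0.5145 -0.0329  0.1331]
tool_rot [-1.191   1.2331 -1.2363]
wrist_force [-0.1485  0.3214 -3.7505]
gripper_width 0.0527
```

View pics/s6.png

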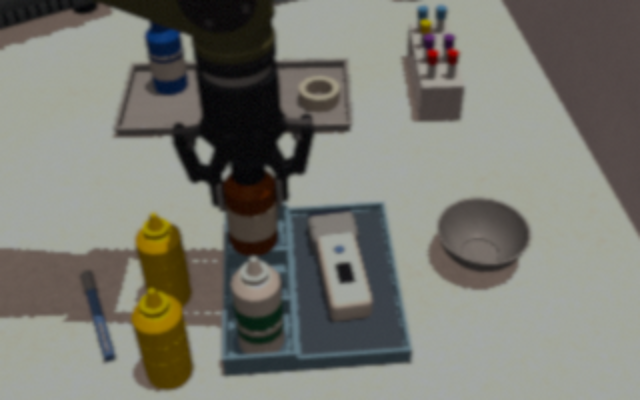

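The amber bottle is up and straight, and the gel bottle is undisturbed at (257,310). I carry it to the tray's middle near side.

```bash
python3 -m creep '[[0.04,[-0.001,0.012,0],0],[0.04,[-0.004,0.036,0],0],[0.04,[-0.007,0.066,0],0],[0.04,[-0.011,0.096,0],0],[0.04,[-0.014,0.127,0],0],[0.04,[-0.018,0.158,0],0],[0.04,[-0.021,0.189,0],0],[0.04,[-0.025,0.220,0],0],[0.04,[-0.028,0.250,0],0],[0.04,[-0.032,0.280,0],0],[0.04,[-0.035,0.308,0],0],[0.04,[-0.037,0.328,0],0],[0.04,[-0.038,0.339,0],0],[0.04,[-0.038,0.342,0],0],[0.04,[-0.038,0.342,0],0],[0.04,[-0.038,0.342,-0.01],0],[0.04,[-0.038,0.342,-0.025],0],[0.04,[-0.038,0.342,-0.04],0],[0.04,[-0.038,0.342,-0.055],0],[0.04,[-0.038,0.342,-0.068],0]]' 40
```

```text
time: 12.93
tcp_pos: [0.4756, 0.3075, 0.0623]
tool_rot: [-1.193, 1.237, -1.236]
wrist_force: [-1.1, 0.2, -4.2]
gripper_width: 0.0527
```

```bash
python3 -m creep '[[0.04,[0,0,-0.005],0],[0.04,[0,0,-0.010],0],[0.04,[0,0,-0.011],0],[0.04,[0,0,-0.011],0]]' 40
```

```text
time: 13.27
tcp_pos: [0.4765, 0.3092, 0.0537]
tool_rot: [-1.191, 1.235, -1.235]
wrist_force: [-0.1, 0.3, -3.0]
gripper_width: 0.0527
```

Still carried, about 1 mm up. I lower it the last bit and release.

```bash
python3 -m creep '[[0.04,[0,0,-0.001],0],[0.04,[0,0,-0.001],0],[0.06,[0,0,-0.001],0],[0.07,[0,0,-0.001],0],[0.085,[0,0,-0.001],0],[0.085,[0,0,-0.001],0],[0.085,[0,0,-0.001],0],[0.085,[0,0,-0.001],0],[0.085,[0,0,0.015],0],[0.085,[0,0,0.04],0],[0.085,[0,0,0.07],0],[0.085,[0,0,0.10],0],[0.085,[0,0,0.13],0],[0.085,[0,0,0.16],0],[0.085,[0,0,0.16],0]]' 40
python3 - <<'E'
from fit import *
d=cap('wrist'); cv2.imwrite('pics/w7.png',d['pixels']);obs()
S={n:cap(n) for n in('scene','side')}
print(circ(S,(.476,.309),.027,.045,.08))
E
```

```text
time: 14.52
tcp_pos: [0.4793, 0.311, 0.2216]
tool_rot: [-1.18, 1.229, -1.236]
wrist_force: [0.7, 0.1, 1.3]
gripper_width: 0.085
time 14.5667
q [ 0.4815 -0.0489  1.8499 -0.      1.3317  0.5165]
tcp_pos [0.4782 0.3104 0.2184]
tool_rot [-1.1836  1.2311 -1.2354]
wrist_force [ 0.8772  0.3164 -0.5486]
gripper_width 0.0848
[[  0.4775   0.3109 291.    ]
 [  0.4726   0.3113 199.    ]]
```

View pics/w7.png

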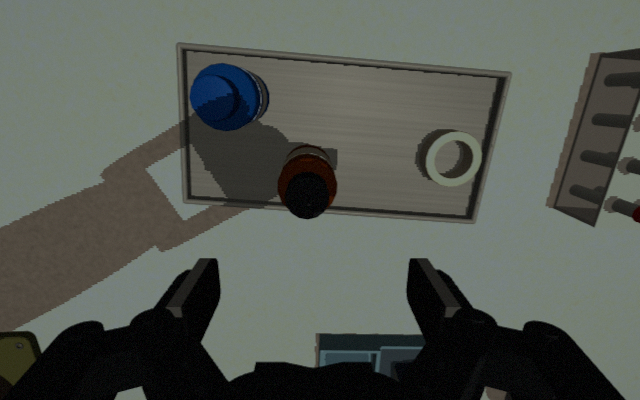

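Amber stands beside blue, at (307,180). Gel is next.

```bash
python3 -m creep '[[0.085,[0.001,-0.015,0],0],[0.085,[0.004,-0.05,0],0],[0.085,[0.008,-0.09,0],0],[0.085,[0.011,-0.13,0],0],[0.085,[0.015,-0.17,0],0],[0.085,[0.018,-0.21,0],0],[0.085,[0.021,-0.25,0],0],[0.085,[0.025,-0.29,0],0],[0.085,[0.028,-0.33,0],0],[0.085,[0.031,-0.37,0],0],[0.085,[0.033,-0.40,0],0],[0.085,[0.034,-0.417,0],0],[0.085,[0.034,-0.417,0],0],[0.085,[0.034,-0.417,0],0],[0.085,[0.034,-0.417,0],0],[0.085,[0.034,-0.417,0],0]]' 40
python3 - <<'E'
from fit import *
obs();d=cap('wrist'); cv2.imwrite('pics/w8.png',d['pixels'])
print(circ({'w':d},(.512,-.107),.025,.045,.095))
E
```

```text
time: 16.0
tcp_pos: [0.5095, -0.1067, 0.2125]
tool_rot: [-1.194, 1.235, -1.233]
wrist_force: [-1.0, 0.0, -0.4]
gripper_width: 0.085
time 16.0
q [-3.0980e-01 -1.5230e-01  1.9554e+00  2.0000e-04  1.3401e+00 -2.7610e-01]
tcp_pos [ 0.5095 -0.1067  0.2125]
tool_rot [-1.1936  1.2354 -1.2328]
wrist_force [-0.9667  0.046  -0.3817]
gripper_width 0.085
[[ 5.133e-01 -1.080e-01  5.620e+02]]
```

View pics/w8.png

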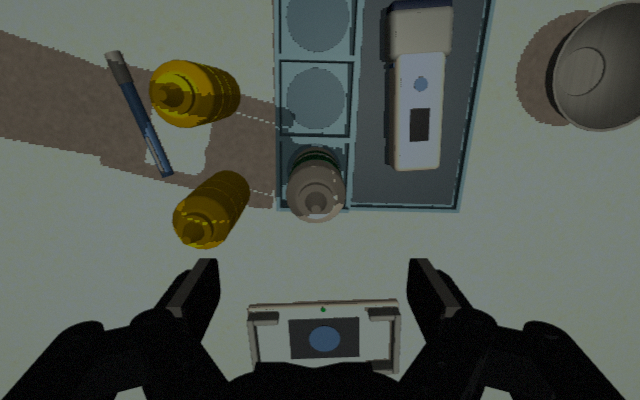

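The white gel bottle with its green band is at (317,190) under the jaws. The yellow ones are to the left, clear of the fingers. I descend and grip.

```bash
python3 -m creep '[[0.085,[0.003,-0.001,-0.03],0],[0.085,[0.003,-0.001,-0.055],0],[0.085,[0.003,-0.001,-0.075],0],[0.085,[0.003,-0.001,-0.095],0],[0.085,[0.003,-0.001,-0.11],0],[0.085,[0.003,-0.001,-0.125],0],[0.085,[0.003,-0.001,-0.137],0],[0.085,[0.003,-0.001,-0.145],0],[0.085,[0.003,-0.001,-0.145],0],[0.085,[0.003,-0.001,-0.145],0],[0.04,[0.003,-0.001,-0.145],0],[0.04,[0.003,-0.001,-0.145],0],[0.04,[0.003,-0.001,-0.145],0],[0.04,[0.003,-0.001,-0.145],0],[0.04,[0.003,-0.001,-0.145],0],[0.04,[0.003,-0.001,-0.145],0],[0.04,[0.003,-0.001,-0.145],0],[0.04,[0.003,-0.001,-0.145],0]]' 40
```

```text
time: 17.55
tcp_pos: [0.5136, -0.109, 0.0696]
tool_rot: [-1.192, 1.234, -1.236]
wrist_force: [-1.9, 0.6, 5.7]
gripper_width: 0.049
```

```bash
python3 -m creep '[[0.04,[0,0,0.01],0],[0.04,[0,0,0.025],0],[0.04,[0,0,0.045],0],[0.04,[0,0,0.065],0],[0.04,[0,0,0.08],0],[0.04,[0,0,0.08],0],[0.04,[0,0,0.08],0]]' 40
python3 - <<'E'
from h import *
d=cap('side'); cv2.imwrite('pics/s9.png',cv2.resize(d['pixels'][100:300,150:470],None,fx=2,fy=2))
E
```

```text
time: 18.13
tcp_pos: [0.5135, -0.1089, 0.1492]
tool_rot: [-1.191, 1.233, -1.236]
wrist_force: [-0.5, 0.8, -3.1]
gripper_width: 0.0488
```

View pics/s9.png

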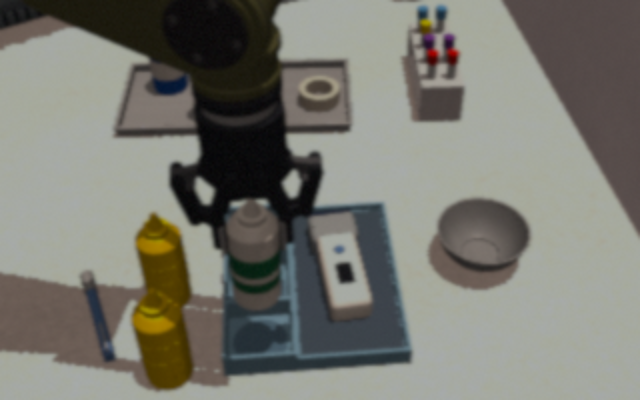

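The gel bottle is held upright at (255,255), and its well is empty. I carry it to the tray's right part.

```bash
python3 -m creep '[[0.04,[0.004,0.012,0],0],[0.04,[0.010,0.036,0],0],[0.04,[0.015,0.066,0],0],[0.04,[0.020,0.098,0],0],[0.04,[0.025,0.130,0],0],[0.04,[0.030,0.162,0],0],[0.04,[0.034,0.194,0],0],[0.04,[0.038,0.226,0],0],[0.04,[0.042,0.258,0],0],[0.04,[0.045,0.290,0],0],[0.04,[0.046,0.322,0],0],[0.04,[0.046,0.354,0],0],[0.04,[0.046,0.386,0],0],[0.04,[0.046,0.416,0],0],[0.04,[0.046,0.444,0],0],[0.04,[0.046,0.464,0],0],[0.04,[0.046,0.475,0],0],[0.04,[0.046,0.479,0],0],[0.04,[0.046,0.479,0],0],[0.04,[0.046,0.479,0],0]]' 40
```

```text
time: 19.85
tcp_pos: [0.5587, 0.3694, 0.1474]
tool_rot: [-1.194, 1.235, -1.235]
wrist_force: [-0.5, 0.2, -1.7]
gripper_width: 0.0488
```

```bash
python3 -m creep '[[0.04,[0,0,-0.01],0],[0.04,[0,0,-0.025],0],[0.04,[0,0,-0.04],0],[0.04,[0,0,-0.055],0],[0.04,[0,0,-0.066],0],[0.04,[0,0,-0.073],0],[0.04,[0,0,-0.077],0],[0.04,[0,0,-0.079],0],[0.04,[0,0,-0.079],0],[0.04,[0,0,-0.079],0]]' 40
```

```text
time: 20.68
tcp_pos: [0.5596, 0.3706, 0.07]
tool_rot: [-1.191, 1.234, -1.235]
wrist_force: [-0.1, 0.4, -2.0]
gripper_width: 0.049
```

```bash
python3 -m creep '[[0.04,[0,0,-0.001],0],[0.04,[0,0,-0.001],0],[0.06,[0,0,-0.001],0],[0.07,[0,0,-0.001],0],[0.085,[0,0,-0.001],0],[0.085,[0,0,-0.001],0],[0.085,[0,0,-0.001],0],[0.085,[0,0,-0.001],0],[0.085,[0,0,0.015],0],[0.085,[0,0,0.04],0],[0.085,[0,0,0.07],0],[0.085,[0,0,0.10],0],[0.085,[0,0,0.13],0],[0.085,[0,0,0.15],0],[0.085,[0,0,0.15],0],[0.085,[0,0,0.15],0]]' 40
python3 - <<'E'
from fit import *
d=cap('wrist'); cv2.imwrite('pics/w10.png',d['pixels']);obs()
S={n:cap(n) for n in('scene','side')}; S['w']=d
print(circ(S,(.559,.37),.025,.045,.09))
E
```

```text
time: 22.02
tcp_pos: [0.5598, 0.3706, 0.2212]
tool_rot: [-1.189, 1.233, -1.235]
wrist_force: [0.5, -0.3, -0.4]
gripper_width: 0.0848
time 22.0667
q [0.5049 0.1753 1.614  0.     1.3526 0.5399]
tcp_pos [0.5589 0.3701 0.2189]
tool_rot [-1.1927  1.2351 -1.2349]
wrist_force [-0.3838  0.0887 -0.7944]
gripper_width 0.0852
[[5.588e-01 3.722e-01 3.560e+02]
 [5.539e-01 3.725e-01 2.280e+02]
 [5.587e-01 3.716e-01 4.320e+02]]
```

View pics/w10.png

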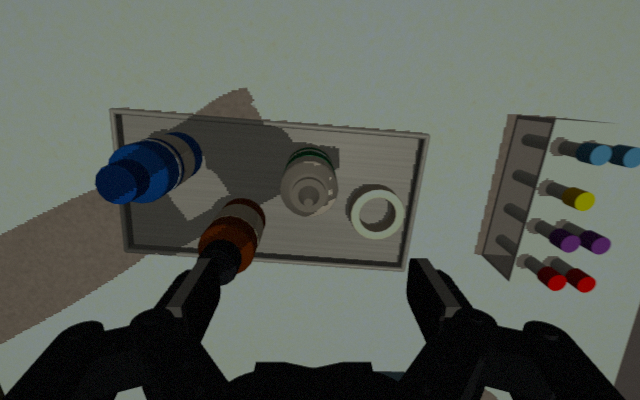

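All three bottles stand on the tray: blue (150,165), amber (235,240) and gel (310,185), with the tape untouched at (377,212). Now the probe.

```bash
python3 -m creep '[[0.085,[0.002,-0.015,0],0.01],[0.085,[0.006,-0.05,0],0.03],[0.085,[0.011,-0.09,0],0.05],[0.085,[0.016,-0.13,0],0.07],[0.085,[0.022,-0.17,0],0.075],[0.075,[0.027,-0.21,0],0.075],[0.068,[0.032,-0.25,0],0.075],[0.068,[0.037,-0.29,0],0.075],[0.068,[0.042,-0.33,0],0.075],[0.068,[0.047,-0.37,0],0.075],[0.068,[0.050,-0.39,0],0.075],[0.068,[0.051,-0.399,0],0.075],[0.068,[0.051,-0.399,0],0.075],[0.068,[0.051,-0.399,0],0.075],[0.068,[0.051,-0.399,0],0.075]]' 40
python3 - <<'E'
from fit import *
from scipy.spatial.transform import Rotation as R
obs();d=cap('wrist'); cv2.imwrite('pics/w11.png',d['pixels'])
M=R.from_rotvec(readout.get_obs()['tool_rot']).as_matrix();print('jaw',np.degrees(np.arctan2(M[1,2],M[0,2])))
S={n:cap(n) for n in('scene','side')}; S['w']=d
for n in ('w','scene','side'):
    d=S[n];c=cloud(d);x,y,z=c[...,0],c[...,1],c[...,2]
    m=(d['range_z']>0)&(z>.034)&(z<.056)&(x>.56)&(x<.68)&(y>-.16)&(y<.09); P=c[m]; print(n,rect(P),len(P),P[:,2].mean())
    for lo,hi in((-.09,-.05),(-.05,-.01),(.012,.035)):
        Q=P[(P[:,1]>lo)&(P[:,1]<hi)]; print('  x range',np.round(np.percentile(Q[:,0],[1,99]),4) if len(Q) else '')
E
```

```text
time: 23.42
tcp_pos: [0.6096, -0.0273, 0.2185]
tool_rot: [-1.229, 1.18, -1.178]
wrist_force: [0.1, 0.2, -1.0]
gripper_width: 0.0679
time 23.4167
q [-1.3290e-01  4.6400e-02  1.7544e+00  5.0000e-04  1.3421e+00 -1.7450e-01]
tcp_pos [ 0.6096 -0.0273  0.2185]
tool_rot [-1.2289  1.1799 -1.1775]
wrist_force [ 0.0817  0.2232 -1.0403]
gripper_width 0.0679
jaw 2.404059661720911
w (array([610.4, -29.2]), array([ 55.5, 148.5]), 0.88) 6936 0.04349960456649976
  x range [0.5895 0.6347]
  x range [0.5888 0.6334]
  x range [0.582  0.6365]
scene (array([611.7, -28. ]), array([ 54.8, 150.4]), 1.51) 1063 0.040583499914774536
  x range [0.5921 0.6358]
  x range [0.5898 0.6344]
  x range [0.5848 0.6377]
side (array([607. , -29.9]), array([ 55.3, 151.6]), 2.73) 1085 0.04331130488980611
  x range [0.5846 0.6298]
  x range [0.5834 0.6282]
  x range [0.5772 0.6316]
```

View pics/w11.png

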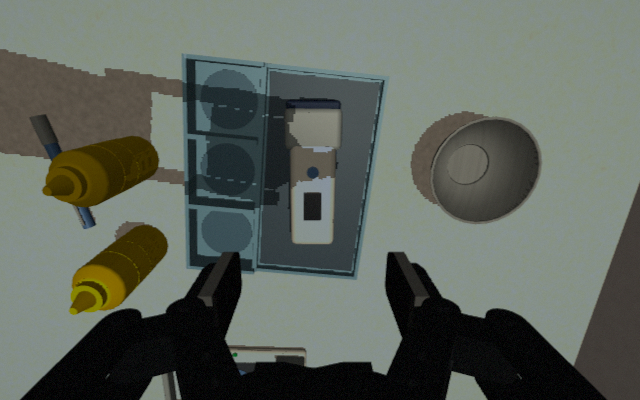

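The probe lies in view at (313,180), head towards +y, and the wells are empty. Handle widths of 45 mm and a 150 mm length match. I descend with a 64 mm opening.

```bash
python3 -m creep '[[0.064,[0.001,-0.002,-0.03],-0.01],[0.064,[0.001,-0.002,-0.06],-0.01],[0.064,[0.001,-0.002,-0.09],-0.01],[0.064,[0.001,-0.002,-0.12],-0.01],[0.064,[0.001,-0.002,-0.14],-0.01],[0.064,[0.001,-0.002,-0.16],-0.01],[0.064,[0.001,-0.002,-0.172],-0.01],[0.064,[0.001,-0.002,-0.184],-0.01],[0.064,[0.001,-0.002,-0.192],-0.01],[0.064,[0.001,-0.002,-0.196],-0.01],[0.064,[0.001,-0.002,-0.198],-0.01],[0.064,[0.001,-0.002,-0.198],-0.01]]' 40
```

```text
time: 24.57
tcp_pos: [0.6115, -0.0308, 0.0217]
tool_rot: [-1.223, 1.186, -1.187]
wrist_force: [0.8, -0.6, -0.1]
gripper_width: 0.0636
```

```bash
python3 -m creep '[[0.064,[0,0,-0.003],0],[0.064,[0,0,-0.003],0],[0.035,[0,0,-0.003],0],[0.035,[0,0,-0.003],0],[0.035,[0,0,-0.003],0],[0.035,[0,0,-0.003],0],[0.035,[0,0,-0.003],0],[0.035,[0,0,-0.003],0],[0.035,[0,0,-0.003],0]]' 50
```

```text
time: 25.32
tcp_pos: [0.6116, -0.0309, 0.019]
tool_rot: [-1.223, 1.186, -1.188]
wrist_force: [0.0, -0.2, 5.3]
gripper_width: 0.0453
```

```bash
python3 -m creep '[[0.035,[0,0,0.005],0],[0.035,[0,0,0.015],0],[0.035,[0,0,0.03],0],[0.035,[0,0,0.05],0],[0.035,[0,0,0.07],0],[0.035,[0,0,0.08],0],[0.035,[0,0,0.08],0],[0.035,[0,0,0.08],0]]' 50
python3 - <<'E'
from h import *
d=cap('side'); cv2.imwrite('pics/s12.png',cv2.resize(d['pixels'][100:300,150:470],None,fx=2,fy=2))
E
```

```text
time: 25.98
tcp_pos: [0.611, -0.0307, 0.0985]
tool_rot: [-1.223, 1.187, -1.187]
wrist_force: [-0.4, 0.5, -2.2]
gripper_width: 0.0452
```

View pics/s12.png

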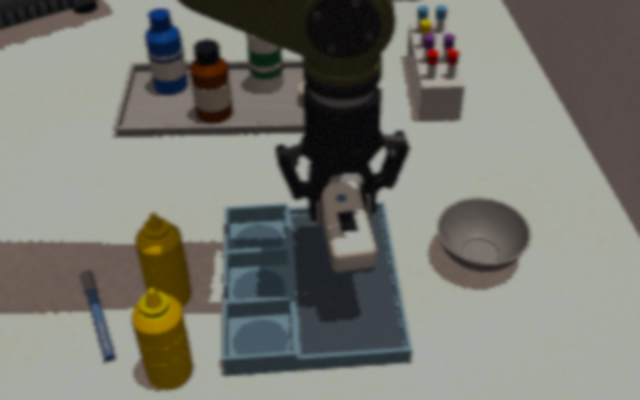

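The probe is held level, and the bottles on the tray are unchanged. I refine the cradle centre from its blue disc and its cups.

```bash
python3 - <<'E'
from fit import *
for n in('scene','side'):
    d=cap(n);K=d['intrinsics'];T=d['world_from_camera'];h=cv2.cvtColor(d['pixels'],cv2.COLOR_BGR2HSV)
    v,u=np.mgrid[:400,:640]; r=np.stack([(u-K[0,2])/K[0,0],(v-K[1,2])/K[1,1],np.ones_like(u,float)],-1)@T[:3,:3].T
    P=T[:3,3]+r*((.010-T[2,3])/r[...,2])[...,None]
    reg=(abs(P[...,0]-.518)<.13)&(abs(P[...,1]+.328)<.08)
    g=d['pixels'].max(-1)
    m=reg&(h[...,0]>95)&(h[...,0]<125)&(h[...,1]>80)&(g>55); m=cv2.morphologyEx(m.astype(np.uint8),cv2.MORPH_OPEN,np.ones((2,2)))
    k,l,s,c=cv2.connectedComponentsWithStats(m); i=1+s[1:,4].argmax(); print(n,'disc',s[i],P[l==i].mean(0).round(4),rect(P[l==i]))
    mm=reg&(abs(P[...,0]-.518)<.045)&(abs(P[...,1]+.328)<.037)&(g<np.percentile(g[reg],50)*.75); m2=mm.astype(np.uint8)
    print('dark panel',rect(P[m2>0]))
E
```

```text
scene disc [270 123  14  10 113] [ 0.5179 -0.3226  0.01  ] (array([ 517.8, -323.3]), array([39.5, 36.9]), 56.15)
dark panel (array([ 516.9, -324.5]), array([63.6, 87.2]), 89.65)
side disc [283 358  23  22 404] [ 0.5162 -0.3307  0.01  ] (array([ 516.4, -330.3]), array([37.6, 39.4]), 81.69)
dark panel (array([ 516.1, -328.6]), array([86.7, 62.8]), 0.96)
```

```bash
python3 -m creep '[[0.035,[0,-0.012,0],-0.02],[0.035,[0,-0.034,0],-0.08],[0.035,[0,-0.06,0],-0.17],[0.035,[-0.002,-0.085,0],-0.26],[0.035,[-0.006,-0.11,0],-0.35],[0.035,[-0.012,-0.133,0],-0.45],[0.035,[-0.018,-0.155,0],-0.55],[0.035,[-0.026,-0.175,0],-0.65],[0.035,[-0.034,-0.195,0],-0.75],[0.035,[-0.042,-0.213,0],-0.85],[0.035,[-0.050,-0.23,0],-0.95],[0.035,[-0.058,-0.245,0],-1.05],[0.035,[-0.066,-0.258,0],-1.15],[0.035,[-0.074,-0.27,0],-1.25],[0.035,[-0.082,-0.28,0],-1.35],[0.035,[-0.088,-0.288,0],-1.45],[0.035,[-0.093,-0.294,0],-1.54],[0.035,[-0.095,-0.297,0],-1.592],[0.035,[-0.095,-0.297,0],-1.592],[0.035,[-0.095,-0.297,0],-1.592]]' 50
python3 - <<'E'
from fit import *
from scipy.spatial.transform import Rotation as R
obs();d=cap('wrist'); cv2.imwrite('pics/w13.png',d['pixels'])
M=R.from_rotvec(readout.get_obs()['tool_rot']).as_matrix();print('jaw',np.degrees(np.arctan2(M[1,2],M[0,2])))
d=cap('side'); cv2.imwrite('pics/s13.png',cv2.resize(d['pixels'][200:400,150:470],None,fx=2,fy=2))
E
```

```text
time: 27.8
tcp_pos: [0.5153, -0.3282, 0.0975]
tool_rot: [-0.011, 2.219, -2.217]
wrist_force: [0.5, 0.8, -1.6]
gripper_width: 0.0453
time 27.8
q [-6.5490e-01  1.5750e-01  1.8487e+00 -1.0000e-04  1.1368e+00  9.0710e-01]
tcp_pos [ 0.5153 -0.3282  0.0975]
tool_rot [-0.011   2.2185 -2.2167]
wrist_force [ 0.5248  0.7858 -1.6001]
gripper_width 0.0453
jaw -89.4661233547358
```

View pics/w13.png

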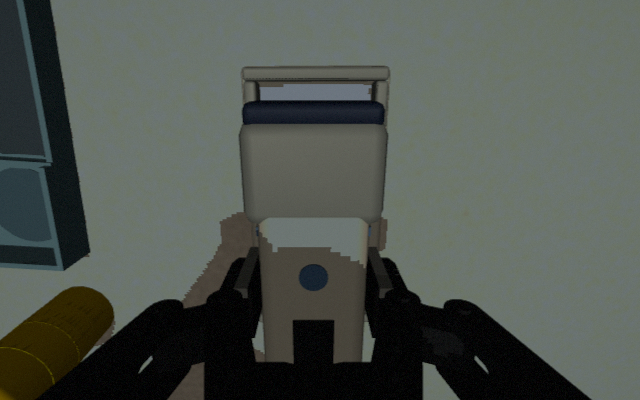

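View pics/s13.png

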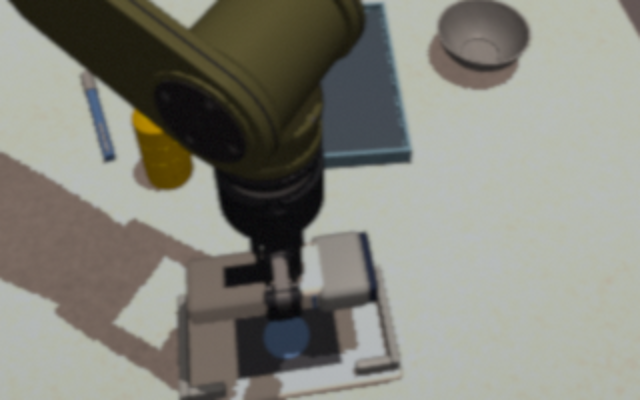

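```bash
python3 - <<'E'
from fit import *
d=dict(np.load('/tmp/wrist.npz'));c=cloud(d)
x,y,z=c[...,0],c[...,1],c[...,2]
m=(d['range_z']>0)&(z>.018)&(z<.035)&(x>.55)&(abs(y+.328)<.08);P=c[m]
print('cup',P.min(0),P.max(0),len(P), np.percentile(P,[1,99],axis=0).round(4))
for u in(246,313,385): print(c[73,u].round(4))
m=(d['range_z']>0)&(z>.09)&(z<.13)&(x>.54)&(abs(y+.328)<.06);P=c[m]; m2=m.copy();m2[230:]=0
Q=c[m2];print('head',np.percentile(Q,[1,50,99],axis=0).round(4))
E
```

```text
cup [ 0.57588086 -0.37443799  0.01805994] [ 0.61110843 -0.28420494  0.0301577 ] 2731 [[ 0.584  -0.3736  0.0206]
 [ 0.6104 -0.285   0.0294]]
[ 0.6062 -0.2867  0.0286]
[ 0.6065 -0.3273  0.0295]
[ 0.607  -0.3712  0.0269]
head [[ 0.5451 -0.3541  0.1166]
 [ 0.5709 -0.3278  0.1219]
 [ 0.5925 -0.3015  0.1236]]
```

The wrist view shows the probe over the cradle. The cup spans y -.374 to -.285 with its end at x=.6105, and the head end is at x=.5925. That leaves the probe within about 2 mm of centre, so I lower it.

```bash
python3 -m creep '[[0.035,[-0.001,-0.001,-0.01],0],[0.035,[-0.001,-0.001,-0.025],0],[0.035,[-0.001,-0.001,-0.04],0],[0.035,[-0.001,-0.001,-0.052],0],[0.035,[-0.001,-0.001,-0.062],0],[0.035,[-0.001,-0.001,-0.069],0],[0.035,[-0.001,-0.001,-0.075],0],[0.035,[-0.001,-0.001,-0.079],0],[0.035,[-0.001,-0.001,-0.080],0],[0.035,[-0.001,-0.001,-0.080],0],[0.035,[-0.001,-0.001,-0.080],0]]' 50
```

```text
time: 28.82
tcp_pos: [0.5155, -0.3291, 0.019]
tool_rot: [-0.009, 2.216, -2.217]
wrist_force: [0.8, 0.8, -1.9]
gripper_width: 0.0451
```

```bash
python3 -m creep '[[0.035,[0,0,-0.002],0],[0.035,[0,0,-0.003],0],[0.035,[0,0,-0.004],0],[0.035,[0,0,-0.004],0]]' 50
```

```text
time: 29.15
tcp_pos: [0.5153, -0.329, 0.0151]
tool_rot: [-0.009, 2.216, -2.217]
wrist_force: [-1.4, 0.0, 1.4]
gripper_width: 0.0452
```

Force has turned upward, so the probe rests on the plate. I release it with a small opening and retreat.

```bash
python3 -m creep '[[0.05,[0,0,0],0],[0.055,[0,0,0],0],[0.06,[0,0,0],0],[0.06,[0,0,0],0],[0.06,[0,0,0],0],[0.06,[0,0,0.01],0],[0.06,[0,0,0.025],0],[0.06,[0,0,0.05],0],[0.06,[0,0,0.08],0],[0.06,[0,0,0.12],0],[0.06,[0,0,0.16],0],[0.07,[0,0,0.20],0],[0.07,[0,0,0.20],0],[0.07,[0,0,0.20],0]]' 50
python3 - <<'E'
from fit import *
obs();d=cap('wrist'); cv2.imwrite('pics/w14.png',d['pixels'])
S={n:cap(n) for n in('scene','side')};S['w']=d
cv2.imwrite('pics/s14.png',S['side']['pixels'])
for n in S:
    d=S[n];c=cloud(d);x,y,z=c[...,0],c[...,1],c[...,2]
    m=(d['range_z']>0)&(z>.034)&(z<.05)&(abs(x-.517)<.11)&(abs(y+.328)<.07); P=c[m]; print(n,rect(P),len(P),P[:,2].mean(),'sd',P[:,2].std())
E
```

```text
time: 30.32
tcp_pos: [0.5168, -0.33, 0.2197]
tool_rot: [-0.002, 2.208, -2.219]
wrist_force: [-0.6, -0.5, -1.1]
gripper_width: 0.0698
time 30.3167
q [-6.5590e-01  4.5900e-02  1.7529e+00  1.0000e-04  1.3340e+00  9.0600e-01]
tcp_pos [ 0.5168 -0.33    0.2197]
tool_rot [-2.1000e-03  2.2076e+00 -2.2195e+00]
wrist_force [-0.5511 -0.4634 -1.0749]
gripper_width 0.0698
scene (array([ 519.6, -326.7]), array([148.2,  56.5]), 1.08) 551 0.03673500346772565 sd 0.001421660980373777
side (array([ 513.9, -329.2]), array([149.6,  55.1]), 0.69) 2369 0.03990820807532276 sd 0.0017181955628083178
w (array([ 518.5, -329.5]), array([147.2,  55.8]), 0.52) 6716 0.03946937981975305 sd 0.0012894798817862502
```

View pics/w14.png

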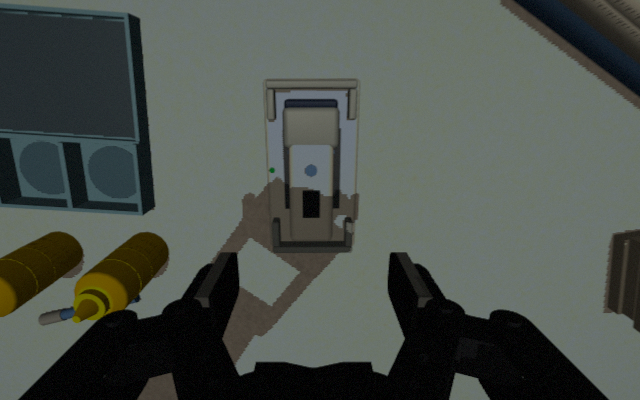

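View pics/s14.png

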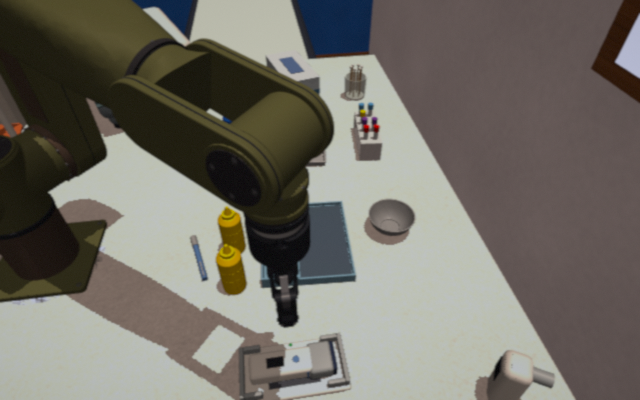

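The probe lies flat between the cups, at (312,170) in the wrist view, with its top at about 40 mm and yaw within 1°. Now the bottles go back, gel first.

```bash
python3 -m creep '[[0.085,[0.001,0.02,0],0.03],[0.085,[0.004,0.06,0],0.12],[0.085,[0.006,0.10,0],0.22],[0.085,[0.008,0.14,0],0.32],[0.085,[0.011,0.18,0],0.42],[0.085,[0.013,0.22,0],0.52],[0.085,[0.016,0.26,0],0.62],[0.085,[0.018,0.30,0],0.72],[0.085,[0.020,0.34,0],0.82],[0.085,[0.023,0.38,0],0.92],[0.085,[0.025,0.42,0],1.02],[0.085,[0.028,0.46,0],1.12],[0.085,[0.030,0.50,0],1.22],[0.085,[0.033,0.54,0],1.32],[0.085,[0.035,0.58,0],1.42],[0.085,[0.038,0.62,0],1.50],[0.085,[0.040,0.66,0],1.527],[0.085,[0.041,0.69,0],1.527],[0.085,[0.042,0.701,0],1.527],[0.085,[0.042,0.701,0],1.527]]' 40
python3 -m creep '[[0.085,[0,0,0],0],[0.085,[0,0,0],0],[0.085,[0,0,0],0]]' 40
python3 - <<'E'
from fit import *
from scipy.spatial.transform import Rotation as R
obs();d=cap('wrist'); cv2.imwrite('pics/w15.png',d['pixels'])
M=R.from_rotvec(readout.get_obs()['tool_rot']).as_matrix();print('jaw',np.degrees(np.arctan2(M[1,2],M[0,2])))
print(circ({'w':d},(.559,.371),.025,.045,.092))
E
```

```text
time: 32.13
tcp_pos: [0.5557, 0.3739, 0.2115]
tool_rot: [-1.198, 1.234, -1.232]
wrist_force: [0.4, -0.4, 0.6]
gripper_width: 0.0849
time: 32.38
tcp_pos: [0.5571, 0.3705, 0.2139]
tool_rot: [-1.193, 1.236, -1.237]
wrist_force: [0.5, -0.2, 0.4]
gripper_width: 0.0848
time 32.3833
q [ 5.0670e-01  1.7630e-01  1.6213e+00 -3.0000e-04  1.3450e+00  5.4370e-01]
tcp_pos [0.5571 0.3705 0.2139]
tool_rot [-1.1927  1.2365 -1.2366]
wrist_force [ 0.5055 -0.24    0.3539]
gripper_width 0.0848
jaw -2.1166109539450786
[[5.586e-01 3.715e-01 4.970e+02]]
```

View pics/w15.png

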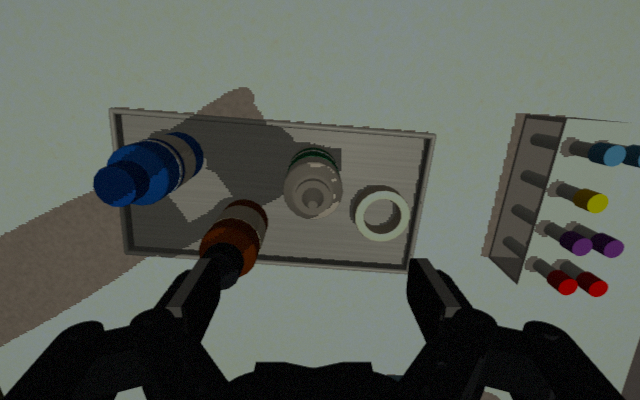

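The gel bottle is upright at (313,185) under the jaws. I grip it and lift.

```bash
python3 -m creep '[[0.085,[0.002,0,-0.03],0],[0.085,[0.002,0,-0.055],0],[0.085,[0.002,0,-0.075],0],[0.085,[0.002,0,-0.095],0],[0.085,[0.002,0,-0.11],0],[0.085,[0.002,0,-0.125],0],[0.085,[0.002,0,-0.138],0],[0.085,[0.002,0,-0.147],0],[0.085,[0.002,0,-0.147],0],[0.085,[0.002,0,-0.147],0],[0.04,[0.002,0,-0.147],0],[0.04,[0.002,0,-0.147],0],[0.04,[0.002,0,-0.147],0],[0.04,[0.002,0,-0.147],0],[0.04,[0.002,0,-0.147],0],[0.04,[0.002,0,-0.147],0],[0.04,[0.002,0,-0.147],0],[0.04,[0.002,0,-0.147],0]]' 40
```

```text
time: 33.93
tcp_pos: [0.5595, 0.3728, 0.0689]
tool_rot: [-1.191, 1.234, -1.235]
wrist_force: [-2.8, 0.7, 6.5]
gripper_width: 0.0492
```

```bash
python3 -m creep '[[0.04,[0,0,0.01],0],[0.04,[0,0,0.025],0],[0.04,[0,0,0.045],0],[0.04,[0,0,0.065],0],[0.04,[0,0,0.08],0],[0.04,[0,0,0.08],0],[0.04,[0,0,0.08],0]]' 40
```

```text
time: 34.52
tcp_pos: [0.5598, 0.3726, 0.149]
tool_rot: [-1.19, 1.234, -1.235]
wrist_force: [0.0, -0.2, -2.1]
gripper_width: 0.0491
```

```bash
python3 -m creep '[[0.04,[0,-0.012,0],0],[0.04,[0,-0.036,0],0],[0.04,[0,-0.066,0],0],[0.04,[0,-0.098,0],0],[0.04,[0,-0.130,0],0],[0.04,[-0.002,-0.162,0],0],[0.04,[-0.006,-0.194,0],0],[0.04,[-0.011,-0.226,0],0],[0.04,[-0.016,-0.258,0],0],[0.04,[-0.021,-0.290,0],0],[0.04,[-0.026,-0.322,0],0],[0.04,[-0.031,-0.354,0],0],[0.04,[-0.036,-0.386,0],0],[0.04,[-0.040,-0.416,0],0],[0.04,[-0.043,-0.444,0],0],[0.04,[-0.045,-0.464,0],0],[0.04,[-0.047,-0.477,0],0],[0.04,[-0.047,-0.481,0],0],[0.04,[-0.047,-0.481,0],0],[0.04,[-0.047,-0.481,0],0]]' 40
python3 - <<'E'
from fit import *
obs();d=cap('side'); cv2.imwrite('pics/s16.png',cv2.resize(d['pixels'][100:300,150:470],None,fx=2,fy=2))
d=cap('wrist'); cv2.imwrite('pics/w16.png',d['pixels'])
E
```

```text
time: 36.18
tcp_pos: [0.5112, -0.1085, 0.1462]
tool_rot: [-1.193, 1.237, -1.234]
wrist_force: [0.3, 0.1, -2.7]
gripper_width: 0.049
time 36.1833
q [-3.1190e-01 -8.8700e-02  2.0131e+00  3.0000e-04  1.2192e+00 -2.7660e-01]
tcp_pos [ 0.5112 -0.1085  0.1462]
tool_rot [-1.1929  1.2371 -1.2337]
wrist_force [ 0.3469  0.1129 -2.7225]
gripper_width 0.049
```

View pics/s16.png

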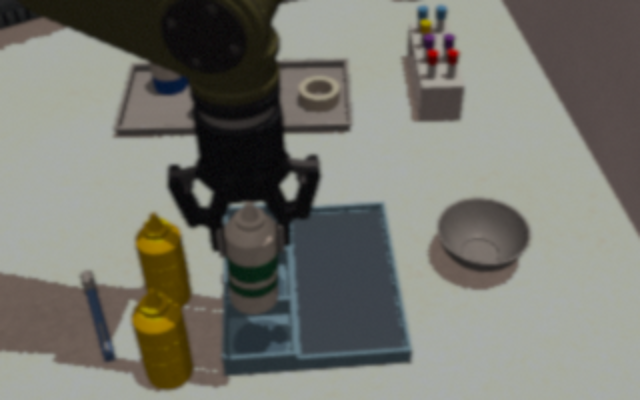

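View pics/w16.png

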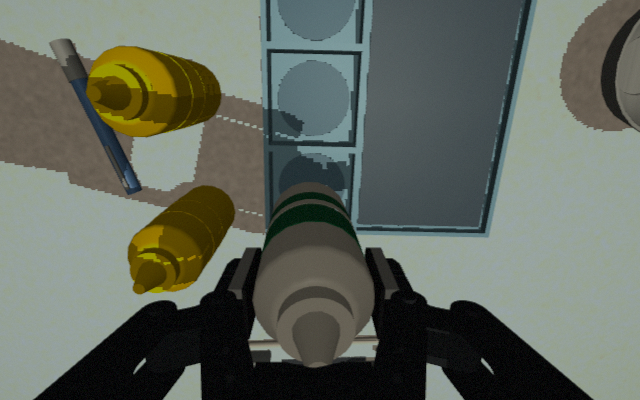

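The gel bottle hangs over its own well, the outer -y one, below the shadow at (312,180). I lower it.

```bash
python3 -m creep '[[0.04,[0.001,0,-0.01],0],[0.04,[0.001,0,-0.025],0],[0.04,[0.001,0,-0.04],0],[0.04,[0.001,0,-0.052],0],[0.04,[0.001,0,-0.062],0],[0.04,[0.001,0,-0.070],0],[0.04,[0.001,0,-0.075],0],[0.04,[0.001,0,-0.076],0],[0.04,[0.001,0,-0.076],0],[0.04,[0.001,0,-0.076],0]]' 40
```

```text
time: 37.12
tcp_pos: [0.5136, -0.109, 0.072]
tool_rot: [-1.192, 1.234, -1.236]
wrist_force: [0.1, 1.1, -1.8]
gripper_width: 0.0488
```

```bash
python3 -m creep '[[0.04,[0,0,-0.001],0],[0.04,[0,0,-0.002],0],[0.04,[0,0,-0.002],0],[0.04,[0,0,-0.002],0],[0.06,[0,0,-0.002],0],[0.07,[0,0,-0.002],0],[0.085,[0,0,-0.002],0],[0.085,[0,0,-0.002],0],[0.085,[0,0,-0.002],0],[0.085,[0,0,-0.002],0],[0.085,[0,0,0.015],0],[0.085,[0,0,0.04],0],[0.085,[0,0,0.07],0],[0.085,[0,0,0.10],0],[0.085,[0,0,0.13],0],[0.085,[0,0,0.15],0],[0.085,[0,0,0.15],0],[0.085,[0,0,0.15],0]]' 40
python3 - <<'E'
from fit import *
obs();d=cap('wrist'); cv2.imwrite('pics/w17.png',d['pixels'])
S={n:cap(n) for n in('scene','side')}; S['w']=d
print(circ(S,(.512,-.107),.025,.045,.095))
E
```

```text
time: 38.62
tcp_pos: [0.5138, -0.109, 0.2227]
tool_rot: [-1.191, 1.232, -1.237]
wrist_force: [-1.3, -0.0, -0.2]
gripper_width: 0.0853
time 38.6167
q [-0.3113 -0.1517  1.9374 -0.      1.3528 -0.2763]
tcp_pos [ 0.5138 -0.109   0.2227]
tool_rot [-1.1909  1.2323 -1.237 ]
wrist_force [-1.2935 -0.0109 -0.2317]
gripper_width 0.0853
[[ 5.125e-01 -1.096e-01  2.960e+02]
 [ 5.079e-01 -1.093e-01  3.810e+02]
 [ 5.122e-01 -1.102e-01  5.050e+02]]
```

View pics/w17.png

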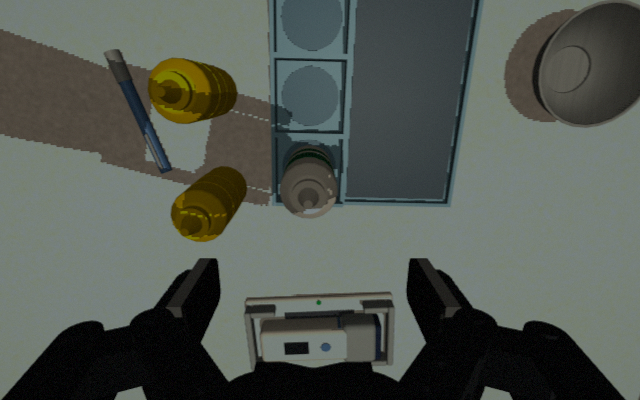

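Gel stands back in its well at (309,185), about 2.5 mm from its original fit. The probe is still in the cradle at (320,340). Amber is next.

```bash
python3 -m creep '[[0.085,[-0.001,0.015,0],0],[0.085,[-0.004,0.05,0],0],[0.085,[-0.008,0.09,0],0],[0.085,[-0.011,0.13,0],0],[0.085,[-0.015,0.17,0],0],[0.085,[-0.019,0.21,0],0],[0.085,[-0.022,0.25,0],0],[0.085,[-0.026,0.29,0],0],[0.085,[-0.029,0.33,0],0],[0.085,[-0.033,0.37,0],0],[0.085,[-0.036,0.40,0],0],[0.085,[-0.037,0.419,0],0],[0.085,[-0.037,0.419,0],0],[0.085,[-0.037,0.419,0],0],[0.085,[-0.037,0.419,0],0],[0.085,[-0.037,0.419,0],0]]' 40
python3 - <<'E'
from fit import *
obs();d=cap('wrist'); cv2.imwrite('pics/w18.png',d['pixels'])
print(circ({'w':d},(.476,.31),.027,.045,.08))
E
```

```text
time: 40.1
tcp_pos: [0.4759, 0.309, 0.2204]
tool_rot: [-1.194, 1.236, -1.236]
wrist_force: [-0.8, 0.1, -0.3]
gripper_width: 0.0847
time 40.1
q [ 4.8140e-01 -4.9800e-02  1.8473e+00 -3.0000e-04  1.3457e+00  5.1780e-01]
tcp_pos [0.4759 0.309  0.2204]
tool_rot [-1.1935  1.2364 -1.236 ]
wrist_force [-0.795   0.0515 -0.3223]
gripper_width 0.0847
[[4.774e-01 3.102e-01 3.320e+02]]
```

View pics/w18.png

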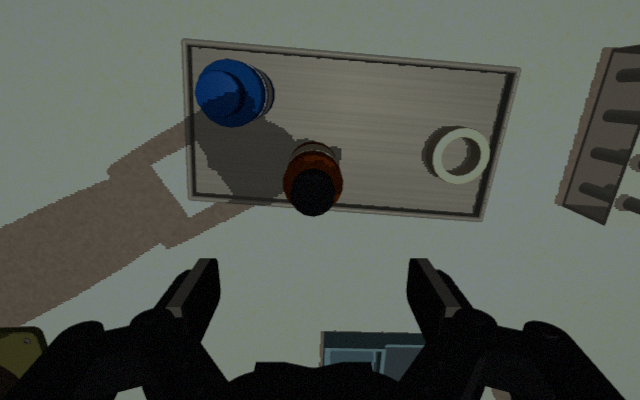

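Amber is at (314,180) under the jaws. I grip it and lift.

```bash
python3 -m creep '[[0.085,[0.001,0.001,-0.03],0],[0.085,[0.001,0.001,-0.06],0],[0.085,[0.001,0.001,-0.08],0],[0.085,[0.001,0.001,-0.10],0],[0.085,[0.001,0.001,-0.12],0],[0.085,[0.001,0.001,-0.135],0],[0.085,[0.001,0.001,-0.15],0],[0.085,[0.001,0.001,-0.162],0],[0.085,[0.001,0.001,-0.169],0],[0.085,[0.001,0.001,-0.169],0],[0.04,[0.001,0.001,-0.169],0],[0.04,[0.001,0.001,-0.169],0],[0.04,[0.001,0.001,-0.169],0],[0.04,[0.001,0.001,-0.169],0],[0.04,[0.001,0.001,-0.169],0],[0.04,[0.001,0.001,-0.169],0],[0.04,[0.001,0.001,-0.169],0],[0.04,[0.001,0.001,-0.169],0]]' 40
```

```text
time: 41.65
tcp_pos: [0.4776, 0.3118, 0.0539]
tool_rot: [-1.191, 1.234, -1.235]
wrist_force: [-2.4, -0.7, 6.1]
gripper_width: 0.0529
```

```bash
python3 -m creep '[[0.04,[0,0,0.01],0],[0.04,[0,0,0.025],0],[0.04,[0,0,0.045],0],[0.04,[0,0,0.065],0],[0.04,[0,0,0.08],0],[0.04,[0,0,0.08],0],[0.04,[0,0,0.08],0]]' 40
```

```text
time: 42.23
tcp_pos: [0.4774, 0.3114, 0.1331]
tool_rot: [-1.191, 1.234, -1.235]
wrist_force: [0.2, -0.4, -4.2]
gripper_width: 0.0527
```

```bash
python3 -m creep '[[0.04,[0.001,-0.012,0],0],[0.04,[0.004,-0.036,0],0],[0.04,[0.007,-0.066,0],0],[0.04,[0.010,-0.096,0],0],[0.04,[0.014,-0.127,0],0],[0.04,[0.017,-0.158,0],0],[0.04,[0.020,-0.189,0],0],[0.04,[0.024,-0.220,0],0],[0.04,[0.027,-0.250,0],0],[0.04,[0.031,-0.280,0],0],[0.04,[0.034,-0.308,0],0],[0.04,[0.036,-0.328,0],0],[0.04,[0.037,-0.339,0],0],[0.04,[0.037,-0.343,0],0],[0.04,[0.037,-0.343,0],0],[0.04,[0.037,-0.343,0],0],[0.04,[0.037,-0.343,0],0]]' 40
python3 - <<'E'
from fit import *
d=cap('side'); cv2.imwrite('pics/s19.png',cv2.resize(d['pixels'][100:300,150:470],None,fx=2,fy=2))
E
```

```text
time: 43.65
tcp_pos: [0.5137, -0.0308, 0.1319]
tool_rot: [-1.193, 1.235, -1.233]
wrist_force: [-0.4, 0.8, -2.5]
gripper_width: 0.0524
```

View pics/s19.png

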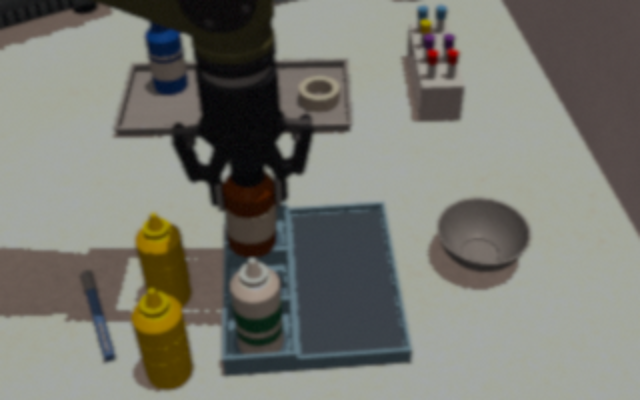

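Amber is upright over the middle well and clear of gel. I lower it.

```bash
python3 -m creep '[[0.04,[0,0,-0.01],0],[0.04,[0,0,-0.025],0],[0.04,[0,0,-0.04],0],[0.04,[0,0,-0.052],0],[0.04,[0,0,-0.062],0],[0.04,[0,0,-0.070],0],[0.04,[0,0,-0.075],0],[0.04,[0,0,-0.077],0],[0.04,[0,0,-0.077],0],[0.04,[0,0,-0.077],0]]' 40
```

```text
time: 44.53
tcp_pos: [0.5147, -0.0319, 0.0559]
tool_rot: [-1.191, 1.234, -1.236]
wrist_force: [-0.1, 0.1, -2.6]
gripper_width: 0.0529
```

```bash
python3 -m creep '[[0.04,[0,0,-0.001],0],[0.04,[0,0,-0.001],0],[0.04,[0,0,-0.001],0],[0.06,[0,0,-0.001],0],[0.07,[0,0,-0.001],0],[0.085,[0,0,-0.001],0],[0.085,[0,0,-0.001],0],[0.085,[0,0,-0.001],0],[0.085,[0,0,-0.001],0],[0.085,[0,0,0.015],0],[0.085,[0,0,0.04],0],[0.085,[0,0,0.07],0],[0.085,[0,0,0.10],0],[0.085,[0,0,0.13],0],[0.085,[0,0,0.16],0],[0.085,[0,0,0.16],0],[0.085,[0,0,0.16],0]]' 40
python3 - <<'E'
from fit import *
obs();d=cap('wrist'); cv2.imwrite('pics/w20.png',d['pixels'])
S={n:cap(n) for n in('scene','side')}; S['w']=d
print(circ(S,(.513,-.031),.027,.045,.083))
E
```

```text
time: 45.95
tcp_pos: [0.5154, -0.032, 0.2181]
tool_rot: [-1.189, 1.231, -1.238]
wrist_force: [0.0, -0.0, -0.2]
gripper_width: 0.085
time 45.95
q [-0.166  -0.1706  1.9619 -0.      1.345  -0.131 ]
tcp_pos [ 0.5154 -0.032   0.2181]
tool_rot [-1.1892  1.2307 -1.2379]
wrist_force [ 0.027  -0.0088 -0.228 ]
gripper_width 0.085
[[ 5.153e-01 -3.270e-02  2.630e+02]
 [ 5.107e-01 -3.200e-02  1.450e+02]
 [ 5.151e-01 -3.330e-02  3.900e+02]]
```

View pics/w20.png

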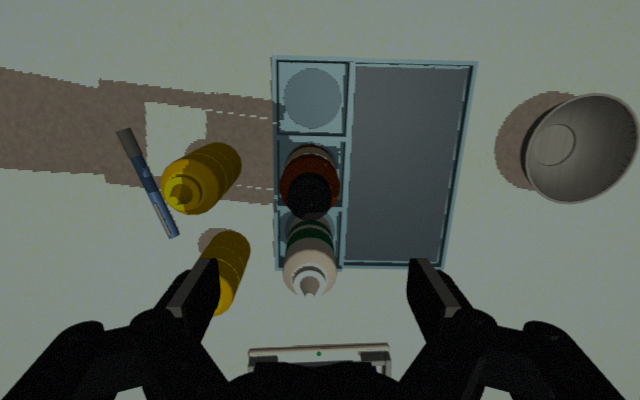

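Amber is back in the middle well at (311,185), within about 1 mm of its start. Blue is last.

```bash
python3 -m creep '[[0.085,[-0.003,0.015,0],0],[0.085,[-0.012,0.05,0],0],[0.085,[-0.022,0.09,0],0],[0.085,[-0.031,0.13,0],0],[0.085,[-0.041,0.17,0],0],[0.085,[-0.051,0.21,0],0],[0.085,[-0.060,0.25,0],0],[0.085,[-0.070,0.29,0],0],[0.085,[-0.079,0.33,0],0],[0.085,[-0.089,0.37,0],0],[0.085,[-0.097,0.40,0],0],[0.085,[-0.101,0.421,0],0],[0.085,[-0.101,0.421,0],0],[0.085,[-0.101,0.421,0],0],[0.085,[-0.101,0.421,0],0],[0.085,[-0.101,0.421,0],0]]' 40
python3 - <<'E'
from fit import *
obs();d=cap('wrist'); cv2.imwrite('pics/w21.png',d['pixels'])
print(circ({'w':d},(.414,.39),.026,.045,.088))
E
```

```text
time: 47.43
tcp_pos: [0.4131, 0.388, 0.2143]
tool_rot: [-1.194, 1.236, -1.236]
wrist_force: [0.9, 1.0, -0.5]
gripper_width: 0.0849
time 47.4333
q [ 6.5960e-01 -4.7100e-02  1.8550e+00 -3.0000e-04  1.3354e+00  6.9580e-01]
tcp_pos [0.4131 0.388  0.2143]
tool_rot [-1.1937  1.2361 -1.2362]
wrist_force [ 0.9002  0.9707 -0.4928]
gripper_width 0.0849
[[4.145e-01 3.889e-01 4.430e+02]]
```

View pics/w21.png

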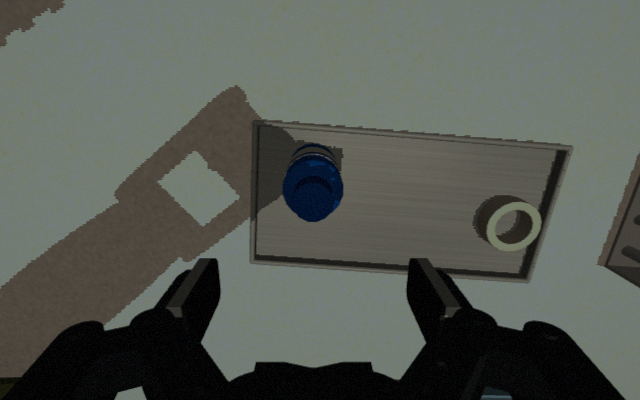

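Blue is upright at (312,185) under the jaws. I grip it and lift.

```bash
python3 -m creep '[[0.085,[0.001,0.001,-0.03],0],[0.085,[0.001,0.001,-0.06],0],[0.085,[0.001,0.001,-0.08],0],[0.085,[0.001,0.001,-0.10],0],[0.085,[0.001,0.001,-0.115],0],[0.085,[0.001,0.001,-0.13],0],[0.085,[0.001,0.001,-0.142],0],[0.085,[0.001,0.001,-0.152],0],[0.085,[0.001,0.001,-0.152],0],[0.085,[0.001,0.001,-0.152],0],[0.04,[0.001,0.001,-0.152],0],[0.04,[0.001,0.001,-0.152],0],[0.04,[0.001,0.001,-0.152],0],[0.04,[0.001,0.001,-0.152],0],[0.04,[0.001,0.001,-0.152],0],[0.04,[0.001,0.001,-0.152],0],[0.04,[0.001,0.001,-0.152],0],[0.04,[0.001,0.001,-0.152],0]]' 40
```

```text
time: 48.98
tcp_pos: [0.4145, 0.3909, 0.0648]
tool_rot: [-1.191, 1.235, -1.234]
wrist_force: [-1.9, -0.4, 6.0]
gripper_width: 0.051
```

```bash
python3 -m creep '[[0.04,[0,0,0.01],0],[0.04,[0,0,0.025],0],[0.04,[0,0,0.045],0],[0.04,[0,0,0.065],0],[0.04,[0,0,0.08],0],[0.04,[0,0,0.08],0],[0.04,[0,0,0.08],0]]' 40
```

```text
time: 49.57
tcp_pos: [0.4144, 0.3905, 0.1441]
tool_rot: [-1.19, 1.234, -1.235]
wrist_force: [-0.1, 0.2, -1.5]
gripper_width: 0.0508
```

```bash
python3 -m creep '[[0.04,[0.004,-0.012,0],0],[0.04,[0.011,-0.036,0],0],[0.04,[0.020,-0.066,0],0],[0.04,[0.029,-0.096,0],0],[0.04,[0.038,-0.127,0],0],[0.04,[0.047,-0.158,0],0],[0.04,[0.056,-0.189,0],0],[0.04,[0.065,-0.220,0],0],[0.04,[0.074,-0.250,0],0],[0.04,[0.083,-0.280,0],0],[0.04,[0.092,-0.310,0],0],[0.04,[0.098,-0.332,0],0],[0.04,[0.102,-0.345,0],0],[0.04,[0.103,-0.349,0],0],[0.04,[0.103,-0.349,0],0],[0.04,[0.103,-0.349,0],0],[0.04,[0.103,-0.349,0],0]]' 40
python3 - <<'E'
from fit import *
d=cap('side'); cv2.imwrite('pics/s22.png',cv2.resize(d['pixels'][100:300,150:470],None,fx=2,fy=2))
E
```

```text
time: 50.98
tcp_pos: [0.5163, 0.0419, 0.1426]
tool_rot: [-1.194, 1.235, -1.233]
wrist_force: [-0.1, -0.2, -2.4]
gripper_width: 0.0511
```

View pics/s22.png

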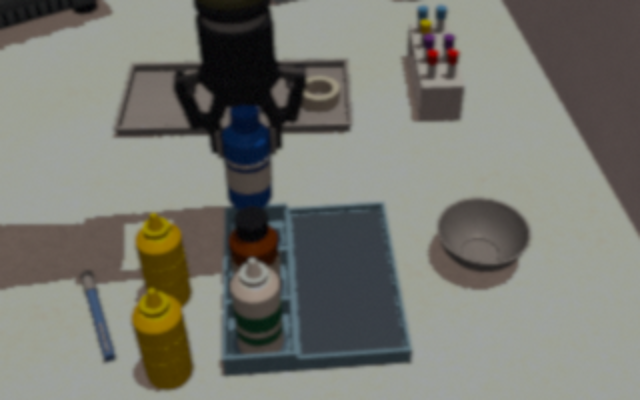

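Blue is upright above its +y well, and the other two bottles are undisturbed. I lower it.

```bash
python3 -m creep '[[0.04,[0,0,-0.01],0],[0.04,[0,0,-0.025],0],[0.04,[0,0,-0.04],0],[0.04,[0,0,-0.052],0],[0.04,[0,0,-0.062],0],[0.04,[0,0,-0.070],0],[0.04,[0,0,-0.075],0],[0.04,[0,0,-0.077],0],[0.04,[0,0,-0.077],0],[0.04,[0,0,-0.077],0]]' 40
```

```text
time: 51.87
tcp_pos: [0.5177, 0.0412, 0.0669]
tool_rot: [-1.191, 1.234, -1.236]
wrist_force: [0.4, 0.4, -1.9]
gripper_width: 0.0507
```

```bash
python3 -m creep '[[0.04,[0,0,-0.001],0],[0.04,[0,0,-0.001],0],[0.04,[0,0,-0.001],0],[0.06,[0,0,-0.001],0],[0.07,[0,0,-0.001],0],[0.085,[0,0,-0.001],0],[0.085,[0,0,-0.001],0],[0.085,[0,0,-0.001],0],[0.085,[0,0,-0.001],0],[0.085,[0,0,0.015],0],[0.085,[0,0,0.04],0],[0.085,[0,0,0.07],0],[0.085,[0,0,0.10],0],[0.085,[0,0,0.13],0],[0.085,[0,0,0.16],0]]' 40
python3 -m creep '[[0.085,[0,0.04,0.01],0],[0.085,[0,0.08,0.02],0],[0.085,[0,0.12,0.03],0],[0.085,[0,0.16,0.03],0],[0.085,[0,0.20,0.03],0],[0.085,[0,0.24,0.03],0],[0.085,[0,0.26,0.03],0],[0.085,[0,0.26,0.03],0],[0.085,[0,0.26,0.03],0],[0.085,[0,0.26,0.03],0]]' 40
python3 - <<'E'
from fit import *
obs()
S={n:cap(n) for n in('scene','side')}
for n in S: cv2.imwrite(f'pics/fin_{n}.png',S[n]['pixels'])
for k,c0,R,zh in(('gel',(.512,-.107),.025,.095),('amber',(.514,-.032),.027,.083),('rub',(.517,.04),.026,.093)): print(k,circ(S,c0,R,.045,zh).tolist())
for n in S:
    d=S[n];c=cloud(d);x,y,z=c[...,0],c[...,1],c[...,2]
    m=(d['range_z']>0)&(z>.034)&(z<.05)&(abs(x-.517)<.11)&(abs(y+.328)<.07); P=c[m]; print('probe',rect(P),P[:,2].mean())
    m=(d['range_z']>0)&(z>.03)&(z<.06)&(x>.69)&(x<.85)&(y>-.1)&(y<.12); print('dish',rect(c[m]))
E
```

```text
time: 53.12
tcp_pos: [0.5167, 0.0412, 0.2277]
tool_rot: [-1.193, 1.235, -1.235]
wrist_force: [1.0, 0.5, 0.2]
gripper_width: 0.085
time: 53.95
tcp_pos: [0.517, 0.3007, 0.2561]
tool_rot: [-1.193, 1.235, -1.235]
wrist_force: [0.0, -0.7, -0.2]
gripper_width: 0.0847
time 53.95
q [ 4.3720e-01 -3.6000e-03  1.7419e+00 -5.0000e-04  1.4039e+00  4.7240e-01]
tcp_pos [0.517  0.3007 0.2561]
tool_rot [-1.1932  1.2349 -1.2354]
wrist_force [ 0.0144 -0.7311 -0.2331]
gripper_width 0.0847
gel [[0.5125, -0.1096, 294.0], [0.508, -0.1093, 381.0]]
amber [[0.5152, -0.0327, 251.0], [0.5109, -0.0319, 147.0]]
rub [[0.5177, 0.0397, 325.0], [0.5131, 0.0404, 124.0]]
probe (array([ 519.2, -325.4]), array([ 55.5, 147.8]), 89.42) 0.0366941842996048
dish (array([782.9, -16.1]), array([108.7, 106.9]), 54.95)
probe (array([ 514. , -329.5]), array([149.8,  55.3]), 0.72) 0.03994217327143606
dish (array([776.7, -18. ]), array([108.8, 107.1]), 71.81)
```

View pics/fin_scene.png

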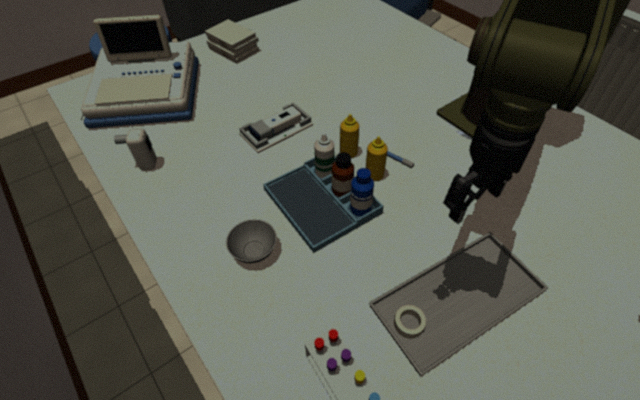

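View pics/fin_side.png

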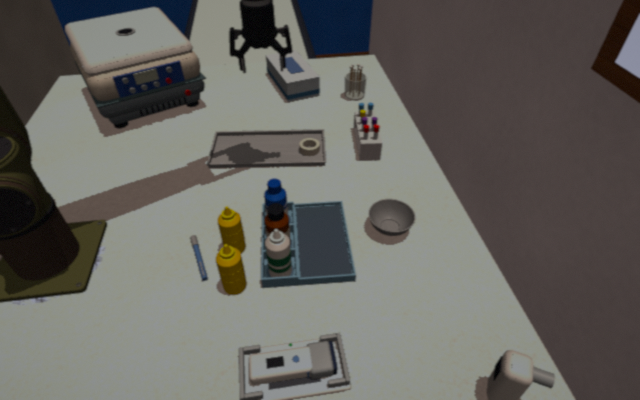

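Both final views show the bottles upright in their own wells: gel (325,150), amber (343,175) and blue (362,190) in the scene view. The probe is in the cradle at (277,127), and the tape (410,320) and bowl (252,242) are where they started. The arm touches nothing, so I hand in.

```bash
python3 -c "
from station import job
print(job.close_job())"
```

```text
the job is handed in; nothing more can be done
None
```

I stood the three bottles on the tray (blue, amber, gel), laid the probe in the cradle with its head towards +x, and then put gel, amber and blue back in their own wells. I handed the job in at about 54 s of the 144 s. No verdict was reported.

**Bottles:** The last images show all three upright in their wells. Gel fits about 2.5 mm from its starting place, amber and blue about 1 mm.

**Probe:** It lies flat, about 2–3 mm from the cradle centre and within about 1° of its axis. The gripper is open and clear of everything.

**Left alone:** The bowl measures within 2 mm of its first reading. The tape roll and the yellow look-alikes look unmoved in the pictures; I did not measure them again.

**Disagreement:** The scene and side cameras differ by about 4–6 mm in x throughout. The scene camera also reads about 3 mm low on the probe's top (36.7 mm against 39.9 mm from the side). I averaged the views or used the wrist camera, and all values stay well inside the limits.

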